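# Charge the ice-drip brewer and start the drip

## Task

Get the ice-drip coffee brewer going: lift the lid off the steel tank and lay it flat, knob up, on the rubber mat, put every ice cube from the black tray into the tank, and put the lid back on so that it sits flat in the rim. Stand the drip jug upright on the table with the middle of its perforated top right under the spout, and only then, with the lid on and the jug in place, open the ball valve half way, its lever at 45 degrees between across the pipe (shut) and along it (open). Do not push the other things on the bar about.

Things in the scene. Friction and masses are not known exactly. Their poses are not given: they have to be found in the camera images.
- tank_rim (a point): Centre of the mouth of the ice tank, at rim height (225 mm above the table). The tank is an upright open steel cylinder, 152 mm outside and 144 mm inside diameter, 110 mm tall, fixed on a grey riser (215 x 210 mm, 115 mm high). The station (riser, tank, pipe, valve, spout) is one fixed unit that stands at a different position and yaw each time; this point has the station's axes: z up, the outlet pipe leaves the tank along the station's -y at 139 mm above the table.
- tank_floor (a point): Centre of the tank's inner floor, 105 mm below the rim. Station axes.
- spout (a point): Tip of the drip spout that points down at the end of the pipe: 206 mm from the tank's axis along the station's -y, 117 mm above the table. Nothing of the station lies beyond it or to its sides; the pipe (18 mm thick) and valve run from it back to the tank. Station axes.
- valve (a joint): Ball valve in the pipe, rad. 0 = shut (lever across the pipe, pointing along the station's +x); grows as the lever turns clockwise seen from above towards the spout; 1.571 = fully open (lever along the pipe, over the spout). Half open is 0.785. The lever stays where it is left and is turned by about 3 N at its grip.
- valve_axis (a point): Point on the valve's vertical turning axis at the height of the lever's grip, 198 mm above the table; 166 mm from the tank's axis, 40 mm from the spout. Station axes.
- lever_grip (a point): Middle of the black sleeve on the valve lever: an upright-edged bar 48 mm long (along the lever, its own x axis, pointing away from the valve axis), 12 mm wide, 18 mm tall, 58 mm from the valve axis. It turns with the lever; free on both sides and above.
- lid_knob (a point): Centre of the lid's black knob (24 mm diameter, 22 mm tall, on a thin post). The lid is a loose steel disc, 160 mm diameter, 4 mm thick, with a plug 8 mm deep below it (128 mm wide, tapering to 116 mm) that drops into the tank's mouth; 160 g. The knob centre is 35 mm above the plug's underside and 27 mm above the tank's rim when seated. z along the knob, upwards.
- mat_mid (a point): Middle of the top of the black rubber mat, 170 x 170 x 3 mm, fixed on the table: the clean place for the lid.
- tray_mid (a point): Middle of the top of the flat black ice tray, 220 x 220 x 5 mm, no rim, fixed on the table.
- jug_top (a point): Middle of the perforated steel spreader plate on top of the drip jug. The jug is a loose straight steel jug, 90 mm diameter (94 mm at its black collar), its filter basket fitted, 94 mm tall to this point, about 250 g, with one handle on the jug's own -x side. z up when upright.
- jug_handle (a point): Middle of the jug's upright handle bar: 10 mm (radial) x 12 mm wide, from 16 to 82 mm above the jug's foot; this point is 85 mm from the jug's axis and 56 mm above its foot. Jug axes: the jug's axis lies 85 mm along +x from here; the bar is pinched across y.
- ice1_mid (a point): Centre of a frosted clear ice cube, 30 mm on a side, about 27 g, loose on the tray. The lid closes over cubes lying side by side or three high, not over four stacked up. Two to four cubes are there; None from the start means it is absent.
- ice2_mid (a point): Centre of a frosted clear ice cube, 30 mm on a side, about 27 g, loose on the tray. The lid closes over cubes lying side by side or three high, not over four stacked up. Two to four cubes are there; None from the start means it is absent.
- ice3_mid (a point): Centre of a frosted clear ice cube, 30 mm on a side, about 27 g, loose on the tray. The lid closes over cubes lying side by side or three high, not over four stacked up. Two to four cubes are there; None from the start means it is absent.
- ice4_mid (a point): Centre of a frosted clear ice cube, 30 mm on a side, about 27 g, loose on the tray. The lid closes over cubes lying side by side or three high, not over four stacked up. Two to four cubes are there; None from the start means it is absent.
- tumbler: Bystander: plain steel tumbler, 62 mm wide, 75 mm tall; origin under its foot.
- timer: Bystander: white kitchen timer, 26 x 72 x 62 mm, standing; origin under its foot.
- pitcher: Bystander: round-bellied steel milk pitcher, 84 mm wide, 100 mm tall, handle on its +y side; origin under its foot. Not the drip jug.
- tamper: Bystander: tamper, steel foot 58 mm wide, wooden handle, 82 mm tall; origin under its foot.
Things that resemble listed ones, but are neither listed nor needed, are in the scene too. Leave any brown look-alike of the part that bears ice1_mid alone.

How it is judged:
On the way, in this order (a step that is already met when the one before it is completed fails the run):
1. the lid lies flat on the rubber mat, knob up, let go (horizontal distance between lid_knob and mat_mid below 0.05 m and height (world z) of lid_knob below 0.045 m and angle between lid_knob's own z axis and vertical below 0.1 rad and contact force between the fingers and lid below 0.1 N), for 0.2 s.
2. every ice cube is in the tank (horizontal distance between each of ice1_mid, ice2_mid, ice3_mid, ice4_mid and tank_floor below 0.066 m and z of ice1_mid in the frame of tank_floor between 0 and 0.088 m and z of ice2_mid in the frame of tank_floor between 0 and 0.088 m and z of ice3_mid in the frame of tank_floor between 0 and 0.088 m and z of ice4_mid in the frame of tank_floor between 0 and 0.088 m), for 0.2 s.
3. the lid sits flat in the tank's rim and the jug stands under the spout, the valve still shut (horizontal distance between lid_knob and tank_rim below 0.013 m and z of lid_knob in the frame of tank_rim between 0.022 and 0.031 m and angle between lid_knob's own z axis and vertical below 0.06 rad and horizontal distance between jug_top and spout below 0.015 m and angle between jug_top's own z axis and vertical below 0.08 rad and height (world z) of jug_top below 0.1 m and value of joint valve below 0.2 rad), for 0.2 s.
At the end, for the whole second after the job is handed in: Every ice cube is in the tank; the lid is seated flat in the rim (within 13 mm of centre, under 0.06 rad tilt); the jug stands upright on the table with the middle of its top within 15 mm of the spout's axis; the valve is at 0.785 +- 0.12 rad; all at rest (all of step 2 and horizontal distance between lid_knob and tank_rim below 0.013 m and z of lid_knob in the frame of tank_rim between 0.022 and 0.031 m and angle between lid_knob's own z axis and vertical below 0.06 rad and horizontal distance between jug_top and spout below 0.015 m and angle between jug_top's own z axis and vertical below 0.08 rad and height (world z) of jug_top below 0.1 m and value of joint valve between 0.665 and 0.905 rad and velocity of joint valve below 0.05 rad/s and linear speed of each of jug, lid below 0.02 m/s); the robot touches nothing.
It fails at once if the valve is opened with the jug nowhere near the spout (value of joint valve above 0.3 rad and horizontal distance between jug_top and spout above 0.12 m).
It fails at once if a bystander is pushed more than 50 mm or knocked over (distance of any of tumbler, timer, pitcher, tamper from where it was at the start of the episode above 0.05 m or angle between any of tumbler, timer, pitcher, tamper's own z axis and vertical above 0.5 rad).
Of ice1, ice2, ice3, ice4 only 2 to 4 are there at a start; the rules pass over those that are not, and their reading is None.
At some moment in a run one of jug, ice1, ice2, ice3, ice4 may be knocked a few centimetres aside while the robot is not near it.
It also fails if it takes over 210 s, if anything falls off the work surface, if the arm or the gripper's body presses on something with over 40 N, if the wrist force passes 120 N, or if a joint passes its speed limit or range.

## Robot

A 6-joint arm with a two-finger parallel gripper is mounted at the origin on the work surface. World frame = base frame: x ahead of the robot, y to its left, z up, the work surface at z = 0. Lengths are in m, angles in rad, forces in N, time in s.
With the tool pointing down it reaches from about 0.4 to 0.825 m from the base axis. Payload 7 kg.
Tool frame: the origin (TCP) lies on the centre line of the jaws, within the pads' length; the fingertips stand 11 mm ahead of it and the grasp point (between the pads) lies 8 mm behind it; z points along the fingers, y is the direction in which the jaws open and shut (so a half turn about z gives the same grasp; the last joint's range is limited). The gripper opens to 88 mm and grips with 3 to 60 N. Pads are 19 mm wide; open, the fingers measure 130 mm over their backs; the gripper's body (78 mm by 193 mm) begins 47 mm behind the grasp point.
Start: joints at [1.521, 0.359, 0.012, 0, -1.224, -0.288], TCP at [0.224, 0.637, 0.238] pointing down, gripper open.
Joint ranges: [-3.07, 3.07], [-1.43, 2.12], [-1.02, 1.25], [-3.03, 1.67], [-3.05, -0], [-3.03, 3.03]. Speed limits (rad/s): [2.39, 2.39, 3.01, 3.14, 3.14, 3.14].

## Interface

Orientations are given as a rotation vector (axis times angle).
In Python, from rig import r gives the robot as it stands.
- The arm moves only by the tool send_rows, never from a script. Its argument "plan" is a list of rows, each an object with "grip": the opening, from -1 (shut) to 1 (fully open); "travel": the shift along the tool's x, y, z in mm, a list of three; "yaw": the turn about the tool's z in rad. In form: [{"grip": grip, "travel": [x, y, z], "yaw": yaw}, ...]. A call has 1 to 20 rows; each row shifts and turns the commanded pose from where the row before left it, along the tool's axes as they then stand; what a row does not reach is not made up. A row lasts 1/12 s, in which the tool goes at most 41.7 mm and 7.16 degrees, less where a joint would pass 70% of its speed; a pose out of reach is approached as far as the arm can. A call with a gripper value outside its range is refused whole. The fingers move at their own pace and stop on an object; the grip force is fixed at half the most. Time passes only in rows, so rows that do not move let the fingers close. It gives the time, the measured TCP pose, the force and the opening at its end, in the units of the state.
- r.get_obs(): the state, without advancing time (a new reading comes with each control period).
- r.camera(name): name is "scene" or "side" or "wrist"; returns a dict with "img" (384x512x3 uint8, blue, green, red), "depth" (384x512 float32, m along the optical axis (not along the pixel's ray), 0 where there is no reading), "fx", "fy", "cx", "cy" (pixels), "R" (3x3) and "t" (3): a world point X has camera coordinates R X + t. Camera axes: x right, y down, z forward; pixel columns grow to the right and rows downward; lengths in m; the calibration is good to about 2 mm. The wrist camera is an equidistant fisheye: a pixel r from the principal point sees the ray r / f radians off the axis. A picture is of the moment at which its call begins.
- r.close_job(): hands the job in, once; it reports no verdict.
The state is a dict: "t": time; "qpos": joint angles; "joint_vel": joint speeds; "tau": joint torques, N m; "tool_pos": TCP position; "orientation": TCP orientation; "contact_force": force on the tool from outside, world axes, zero at the start; "torque": the same for the moment, N m; "grip_width": opening from 0.0 (shut) to 1.0 (fully open).
Only numpy, scipy, OpenCV 4.12 (cv2) and the standard library are available. Lean on these libraries where they do the work, as an engineer would, in place of code of your own. Each camera call takes 0.05 s, during which the arm holds its last target. There are 200 camera calls.

## Working session

There is one attempt and no reset: what is moved stays moved. The work goes in short steps, Python scripts to look and compute and a tool call to move; the robot and the scene stay as the last step left them, time stands still between calls to the robot, and variables do not carry over. Pictures are saved under pics/ and viewed, about 12 in all and at most 16, crops included, and the job is handed in when it is done.

Besides the shell and the picture viewer there is one more tool, called after "Request:" by a JSON object that holds its "api" and its "payload", one argument or row to a line. send_rows: Moves the arm, as the interface text tells. Its arguments: {"type":"object","properties":{"plan":{"type":"array","items":{"type":"object","properties":{"grip":{"type":"number"},"travel":{"type":"array","items":{"type":"number"}},"yaw":{"type":"number"}}}}},"required":["plan"]}

```bash
ls; mkdir -p pics; cat > h.py <<'E'
import numpy as np, cv2
from rig import r
from scipy.spatial.transform import Rotation as Ro
def cam(n,save=None):
    c=r.camera(n)
    if save: cv2.imwrite('pics/'+save,c['img'])
    np.savez('/tmp/%s.npz'%n,**c)
    return c
def load(n): return dict(np.load('/tmp/%s.npz'%n))
def cloud(c):
    v,u=np.mgrid[0:384,0:512]; d=c['depth']
    P=np.stack([(u-c['cx'])/c['fx']*d,(v-c['cy'])/c['fy']*d,d],-1)
    return (P-c['t'])@c['R']
def ray(c,u,v,z):
    d=np.array([(u-c['cx'])/c['fx'],(v-c['cy'])/c['fy'],1])@c['R']; o=-c['R'].T@c['t']
    return o+d*(z-o[2])/d[2]
E
python3 - <<'E'
from h import *
a=cam('scene','s0.png');b=cam('side','d0.png');w=cam('wrist','w0.png')
for c in(a,b,w): print(c['fx'],c['cx'],c['cy'],-c['R'].T@c['t'],c['R'][2],(c['depth']>0).mean())
cv2.imwrite('pics/sd0.png',np.vstack([a['img'],b['img']])[:, :])
o=r.get_obs();print(o)
E
```

```text
pics
441.0960530695188 254.22130603406154 182.47877150399864 [1.38800736 0.5051788  1.4958191 ] [-0.50093085 -0.30863274 -0.80858773] 0.9958852132161459
364.03127660936616 251.2792730964223 190.29128987184876 [-0.06878476 -0.69101512  0.84907038] [ 0.53000498  0.60173011 -0.59750782] 0.9957631429036459
297.3186396354542 251.99577437812783 191.98386676366422 [0.30149025 0.6093547  0.38514733] [-0.28246151  0.09763317 -0.95429726] 0.9958089192708334
{'t': 0.15, 'qpos': array([ 1.52110586e+00,  3.59242459e-01,  1.12599999e-02, -2.56675263e-04,
       -1.22411164e+00, -2.88112495e-01]), 'joint_vel': array([-0.00028614, -0.0022366 ,  0.00396583,  0.00177591,  0.00143172,
        0.00094163]), 'tau': array([-9.42621082e-04, -5.83277857e+01,  2.93287486e+01,  7.00119719e+00,
        8.76725855e-03, -1.06582406e-04]), 'tool_pos': array([0.22360239, 0.63650081, 0.23682048]), 'orientation': array([ 3.09556628e+00, -5.28014153e-01, -1.33920725e-04]), 'contact_force': array([ 0.24807965, -0.25505878, -0.51932258]), 'torque': array([ 0.00525762,  0.02041599, -0.01067754]), 'grip_width': 1.000167122361268}
```

View pics/s0.png

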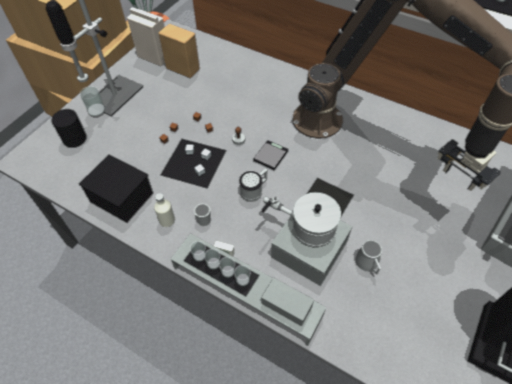

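View pics/d0.png

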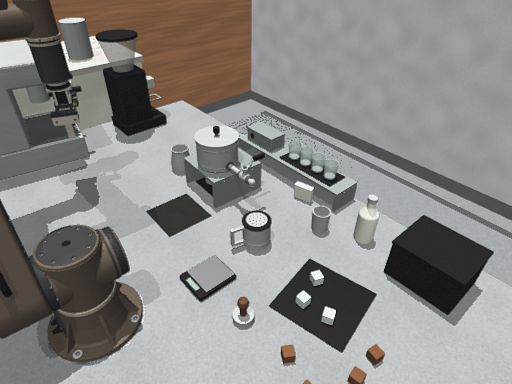

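The scene view shows the lidded tank at (317,215) with its knob at (318,209), the valve and spout at (272,208), the mat at (327,197) and the perforated jug at (250,184). The tray is at (195,162), with white cubes at (189,150), (206,154) and (200,170). 

Look-alikes:
- **Cubes:** brown ones at scene (197,116), (209,127), (174,126) and (164,138). I take only the white ones on the tray.
- **Jug:** the pitcher at (370,256) and tumbler at (202,214) could be mistaken for it. I take the one with the perforated top.
- **Mat:** the scale at (270,154) and tray could be mistaken for it. I take the plain black one beside the station.

```bash
python3 - <<'E'
from h import *
np.set_printoptions(precision=4,suppress=True)
for n in('scene','side'):
    c=load(n);P=cloud(c);im=c['img'].astype(int);g=im.mean(-1)
    print(n)
    X,Y,Z=P[...,0],P[...,1],P[...,2]
    def comps(m,mina,name,fn=None):
        k,l,s,ce=cv2.connectedComponentsWithStats(m.astype(np.uint8))
        for i in range(1,k):
            if s[i,4]>=mina:
                q=P[l==i];print(name,ce[i].round(1),s[i,4],'med',np.median(q,0),'min',q.min(0),'max',q.max(0))
    R=(X>0.2)&(X<1.1)&(abs(Y)<0.8)
    comps(R&(g>190)&(Z>0.015)&(Z<0.05)&(c['img'].max(-1)-c['img'].min(-1)<25),8,'cube')
    # dark flat
    m=R&(g<60)&(abs(Z)<0.012)
    k,l,s,ce=cv2.connectedComponentsWithStats(m.astype(np.uint8))
    for i in range(1,k):
        if s[i,4]>150:
            rc=cv2.minAreaRect((P[l==i][:,:2]*1000).astype(np.float32));print('dark',ce[i].round(),s[i,4],rc)
    # lid plane
    m=R&(abs(Z-0.231)<0.008)
    k,l,s,ce=cv2.connectedComponentsWithStats(m.astype(np.uint8));i=1+s[1:,4].argmax()
    q=P[l==i];print('lid',s[i,4],cv2.minEnclosingCircle((q[:,:2]*1000).astype(np.float32)),np.median(q,0))
    comps(R&(Z>0.24)&(Z<0.275)&(np.hypot(X-q[:,0].mean(),Y-q[:,1].mean())<0.06),5,'knob')
    comps(R&(Z>0.085)&(Z<0.102),30,'z94')
    comps(R&(Z>0.185)&(Z<0.215)&(g<70),8,'lever')
    comps(R&(Z>0.11)&(Z<0.155),30,'z115')
    comps(R&(Z>0.03)&(Z<0.082),20,'z3-8')
E
```

```text
scene
cube [242.2 136.7] 21 med [ 0.2849 -0.2347  0.0234] min [ 0.2712 -0.2454  0.015 ] max [ 0.2986 -0.2217  0.0334]
cube [189.  147.1] 29 med [ 0.4602 -0.3969  0.0355] min [ 0.45   -0.4108  0.0281] max [ 0.4752 -0.3799  0.043 ]
cube [205.2 152. ] 28 med [ 0.4504 -0.3185  0.0355] min [ 0.4355 -0.3302  0.0281] max [ 0.4626 -0.3049  0.0404]
cube [199.2 167.7] 29 med [ 0.5349 -0.2908  0.0349] min [ 0.5185 -0.3061  0.0263] max [ 0.5483 -0.277   0.0421]
dark [192. 164.] 1462 ((502.23370361328125, -348.387451171875), (217.98019409179688, 212.81468200683594), 10.460378646850586)
dark [332. 192.] 452 ((351.33612060546875, 232.67678833007812), (165.03517150878906, 88.56726837158203), 83.32674407958984)
lid 1396 ((602.360107421875, 264.9776306152344), 82.28448486328125) [0.6058 0.2698 0.2286]
knob [317.6 207.8] 53 med [0.6059 0.2684 0.2598] min [0.5882 0.2561 0.2407] max [0.6144 0.2785 0.2663]
z94 [250.6 180.2] 358 med [ 0.5162 -0.0484  0.0922] min [ 0.4652 -0.0947  0.0854] max [ 0.5607 -0.0033  0.1019]
z94 [121. 197.] 171 med [ 0.8593 -0.3998  0.0941] min [ 0.7176 -0.5943  0.0853] max [ 0.88
[... 7388 characters left out ...]
x [ 0.3072 -0.2379  0.0819]
z3-8 [329.1 313.1] 127 med [ 0.4586 -0.4015  0.0347] min [ 0.4432 -0.4186  0.03  ] max [ 0.4771 -0.383   0.0381]
z3-8 [288.7 350.6] 65 med [ 0.3079 -0.4035  0.0312] min [ 0.292  -0.4214  0.03  ] max [ 0.3248 -0.3852  0.0336]
z3-8 [377.5 347.3] 21 med [ 0.4764 -0.537   0.0308] min [ 0.4691 -0.5457  0.0301] max [ 0.4808 -0.5275  0.0328]
z3-8 [371.8 350.4] 22 med [ 0.4581 -0.5316  0.0311] min [ 0.4492 -0.539   0.0302] max [ 0.469  -0.5255  0.033 ]
z3-8 [378.7 354.2] 26 med [ 0.4622 -0.5483  0.0311] min [ 0.4547 -0.5543  0.0302] max [ 0.4751 -0.5407  0.0331]
z3-8 [358.5 374.5] 84 med [ 0.3866 -0.5472  0.031 ] min [ 0.3739 -0.5596  0.03  ] max [ 0.4013 -0.529   0.0344]
```

```bash
python3 - <<'E'
from h import *
a=load('scene')['img'][140:290,170:400];b=load('side')['img'][110:330,130:400]
f=lambda x:cv2.resize(x,(780,int(x.shape[0]*780/x.shape[1])),interpolation=cv2.INTER_CUBIC)
cv2.imwrite('pics/c1.png',f(b)[:600])
E
```

```text
(no output)
```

View pics/c1.png

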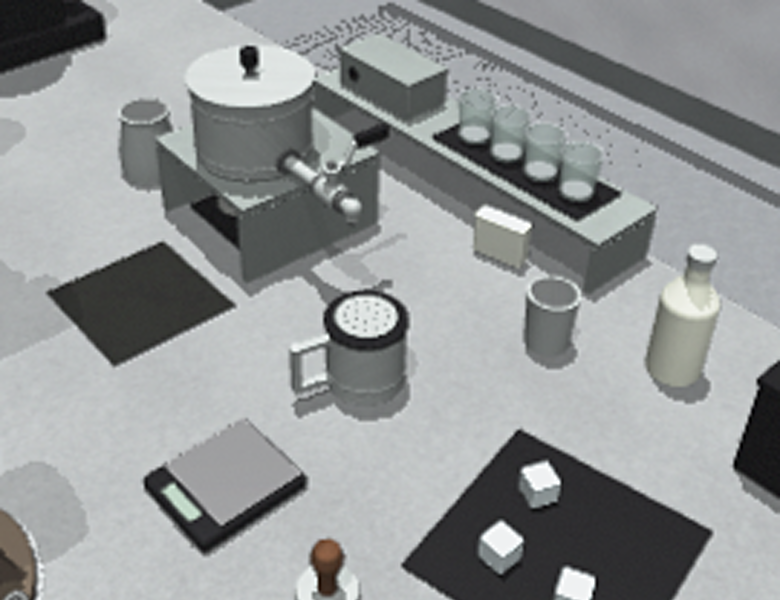

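The crop confirms the choices: the jug has the perforated white top and black collar with its handle to the left. There are three frosted cubes on the black tray, a plain mat beside the station, and the lever across the pipe. I'll fit the station yaw, cube angles and jug handle once, then move.

```bash
cat >> h.py <<'E'
def st():
    o=r.get_obs(); M=Ro.from_rotvec(o['orientation']).as_matrix()
    print('t %.2f'%o['t'],'tcp',o['tool_pos'].round(4),'heading %.1f'%np.degrees(np.arctan2(M[1,0],M[0,0])),'tilt %.3f'%np.arccos(-M[2,2]),'F',o['contact_force'].round(1),'w %.3f'%o['grip_width'],'q1,q6',o['qpos'][[0,5]].round(2)); return o
E
python3 - <<'E'
from h import *
st()
c=load('side');P=cloud(c);X,Y,Z=P[...,0],P[...,1],P[...,2]
m=(Z>.03)&(Z<.108)&(X>.53)&(X<.725)&(Y>.14)&(Y<.185)
q=P[m];k=np.ones(len(q),bool)
for _ in range(5):
    f=np.polyfit(q[k,0],q[k,1],1);e=q[:,1]-np.polyval(f,q[:,0]);k=abs(e)<.004
print('front yaw',np.degrees(np.arctan(f[0])),f,k.sum())
for n in('scene','side'):
    c=load(n);P=cloud(c);X,Y,Z=P[...,0],P[...,1],P[...,2]
    m=(Z>.112)&(Z<.119)&(X>.5)&(X<.76)&(Y>.14)&(Y<.4)
    print(n,'riser top',cv2.minAreaRect((P[m][:,:2]*1000).astype(np.float32)))
    m=(Z>.19)&(Z<.215)&(X>.6)&(X<.7)&(Y>.06)&(Y<.125)
    print('lever line',cv2.fitLine((P[m][:,:2]*1000).astype(np.float32),2,0,.01,.01).ravel(),np.median(P[m],0))
    g=c['img'].mean(-1)
    for x,y in((.46,-.399),(.448,-.32),(.534,-.294)):
        m=(Z>.031)&(Z<.043)&(np.hypot(X-x,Y-y)<.035)&(g>190)
        print('cube',cv2.minAreaRect((P[m][:,:2]*1000).astype(np.float32)))
    m=(Z>.03)&(Z<.085)&(np.hypot(X-.513,Y+.052)<.1)&(np.hypot(X-.513,Y+.052)>.072)
    print('handle',np.median(P[m],0),m.sum())
E
```

```text
t 0.15 tcp [0.2236 0.6365 0.2368] heading -19.4 tilt 0.001 F [ 0.2 -0.3 -0.5] w 1.000 q1,q6 [ 1.52 -0.29]
front yaw -2.75282729127234 [-0.0480829   0.19325888] 572
scene riser top ((625.5890502929688, 272.6981506347656), (210.5261993408203, 217.7326202392578), 87.38380432128906)
lever line [ 9.9859583e-01 -5.2974835e-02  6.5311017e+02  9.9939598e+01] [0.65420229 0.1007967  0.20488905]
cube ((461.4802551269531, -395.0387878417969), (23.503398895263672, 25.96261215209961), 14.401695251464844)
cube ((450.1891174316406, -316.98675537109375), (25.03534698486328, 25.049476623535156), 84.7894287109375)
cube ((533.7589721679688, -291.4994201660156), (25.683246612548828, 21.54283332824707), 62.7402458190918)
handle [ 0.43387779 -0.02709873  0.0574484 ] 35
side riser top ((624.591064453125, 265.9276428222656), (213.73391723632812, 216.70419311523438), 87.34355163574219)
lever line [ 9.9170691e-01 -1.2852027e-01  6.4706299e+02  9.0888382e+01] [0.64670701 0.0904471  0.20090022]
cube ((460.7123718261719, -400.3289489746094), (29.168142318725586, 28.135881423950195), 26.648433685302734)
cube ((447.4277038574219, -322.4267883300781), (28.397645950317383, 29.457717895507812), 1.4800479412078857)
cube ((532.963134765625, -296.4792175292969), (30.259572982788086, 28.824216842651367), 68.8111343383789)
handle [ 0.43021961 -0.03835257  0.06282327] 63
```

Request:
{"api": "send_rows", "payload": {
  "plan": [
    {"grip": 1,"travel": [0,0,-31],"yaw": -0.113},
    {"grip": 1,"travel": [0,0,-31],"yaw": -0.113},
    {"grip": 1,"travel": [0,0,-31],"yaw": -0.113},
    {"grip": 1,"travel": [25,25,0],"yaw": 0},
    {"grip": 1,"travel": [25,25,0],"yaw": 0},
    {"grip": 1,"travel": [25,25,0],"yaw": 0},
    {"grip": 1,"travel": [25,25,0],"yaw": 0},
    {"grip": 1,"travel": [25,25,0],"yaw": 0},
    {"grip": 1,"travel": [25,25,0],"yaw": 0},
    {"grip": 1,"travel": [25,25,0],"yaw": 0},
    {"grip": 1,"travel": [25,25,0],"yaw": 0},
    {"grip": 1,"travel": [25,25,0],"yaw": 0},
    {"grip": 1,"travel": [25,25,0],"yaw": 0},
    {"grip": 1,"travel": [25,25,0],"yaw": 0},
    {"grip": 1,"travel": [25,25,0],"yaw": 0},
    {"grip": 1,"travel": [25,25,0],"yaw": 0},
    {"grip": 1,"travel": [25,25,0],"yaw": 0},
    {"grip": 1,"travel": [25,25,0],"yaw": 0},
    {"grip": 1,"travel": [0,0,0],"yaw": 0}
  ]
}}

```text
t: 1.73
tool_pos: [0.6022, 0.258, 0.3295]
orientation: [3.14, -0.005, -0.001]
contact_force: [-0.5, 0.6, 0.3]
grip_width: 1.002
```

```bash
cat >> h.py <<'E'
def frays(c,u,v):
    x=(np.asarray(u,float)-c['cx'])/c['fx'];y=(np.asarray(v,float)-c['cy'])/c['fy'];th=np.hypot(x,y)+1e-9
    return np.stack([np.sin(th)*x/th,np.sin(th)*y/th,np.cos(th)],-1)@c['R']
def fray(c,u,v,z):
    d=frays(c,u,v);o=-c['R'].T@c['t']
    return o+d*((z-o[2])/d[...,2])[...,None]
def wcloud(c):
    v,u=np.mgrid[0:384,0:512];d=frays(c,u,v);zc=d@c['R'][2]
    return -c['R'].T@c['t']+d*(c['depth']/zc)[...,None]
E
python3 - <<'E'
from h import *
st()
c=cam('wrist','w1.png');P=wcloud(c)
X,Y,Z=P[...,0],P[...,1],P[...,2];g=c['img'].mean(-1)
m=(Z>.245)&(Z<.275)&(np.hypot(X-.602,Y-.262)<.03);q=P[m];print('knob cloud',q.min(0),q.max(0),m.sum())
m=(abs(Z-.229)<.006)&(np.hypot(X-.602,Y-.262)<.1);q=P[m];print('lid',cv2.minEnclosingCircle((q[:,:2]*1000).astype(np.float32)),np.median(q[:,2]))
E
```

```text
t 1.73 tcp [0.6022 0.258  0.3295] heading -0.2 tilt 0.002 F [-0.5  0.6  0.3] w 1.002 q1,q6 [0.7  0.87]
knob cloud [0.59059431 0.25329129 0.24505157] [0.61310475 0.2754765  0.26601037] 804
lid ((600.7838745117188, 264.3297424316406), 79.99849700927734) 0.23036521208023558
```

View pics/w1.png

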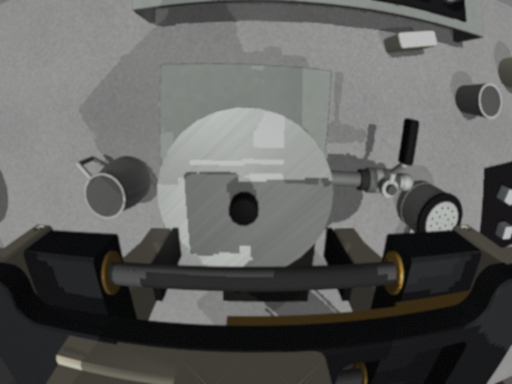

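The wrist view shows the knob at (243,208) on the lid, between the open jaws, which puts the knob at about (0.6015, 0.264). Next I descend, grip and lift.

Request:
{"api": "send_rows", "payload": {
  "plan": [
    {"grip": 1,"travel": [-1,-6,20],"yaw": 0},
    {"grip": 1,"travel": [0,0,30],"yaw": 0},
    {"grip": 1,"travel": [0,0,20],"yaw": 0},
    {"grip": 1,"travel": [0,0,13],"yaw": 0},
    {"grip": 1,"travel": [0,0,0],"yaw": 0},
    {"grip": -1,"travel": [0,0,0],"yaw": 0},
    {"grip": -1,"travel": [0,0,0],"yaw": 0},
    {"grip": -1,"travel": [0,0,0],"yaw": 0},
    {"grip": -1,"travel": [0,0,0],"yaw": 0},
    {"grip": -1,"travel": [0,0,0],"yaw": 0},
    {"grip": -1,"travel": [0,0,0],"yaw": 0},
    {"grip": -1,"travel": [0,0,0],"yaw": 0},
    {"grip": -1,"travel": [0,0,0],"yaw": 0},
    {"grip": -1,"travel": [0,0,-10],"yaw": 0},
    {"grip": -1,"travel": [0,0,-20],"yaw": 0},
    {"grip": -1,"travel": [0,0,-20],"yaw": 0},
    {"grip": -1,"travel": [0,0,0],"yaw": 0}
  ]
}}

```text
t: 3.2
tool_pos: [0.5999, 0.2688, 0.303]
orientation: [-3.139, -0.003, -0.01]
contact_force: [-0.1, 0.1, 2.3]
grip_width: 0.149
```

```bash
python3 - <<'E'
from h import *
st()
E
```

```text
t 3.20 tcp [0.5999 0.2688 0.303 ] heading 0.1 tilt 0.007 F [-0.1  0.1  2.3] w 0.149 q1,q6 [0.72 0.85]
```

```bash
python3 - <<'E'
from h import *
st()
a=cam('wrist');b=cam('side');st()
cv2.imwrite('pics/w2.png',np.hstack([cv2.resize(a['img'],(480,360)),cv2.resize(b['img'][60:240,120:360],(320,240)) if 0 else cv2.copyMakeBorder(cv2.resize(b['img'][60:240,140:320],(320,320)),0,40,0,0,0)]))
E
```

```text
t 3.20 tcp [0.5999 0.2688 0.303 ] heading 0.1 tilt 0.007 F [-0.1  0.1  2.3] w 0.149 q1,q6 [0.72 0.85]
t 3.30 tcp [0.5986 0.2685 0.2993] heading 0.1 tilt 0.003 F [ 0.2  0.8 -0.4] w 0.058 q1,q6 [0.72 0.85]
```

View pics/w2.png

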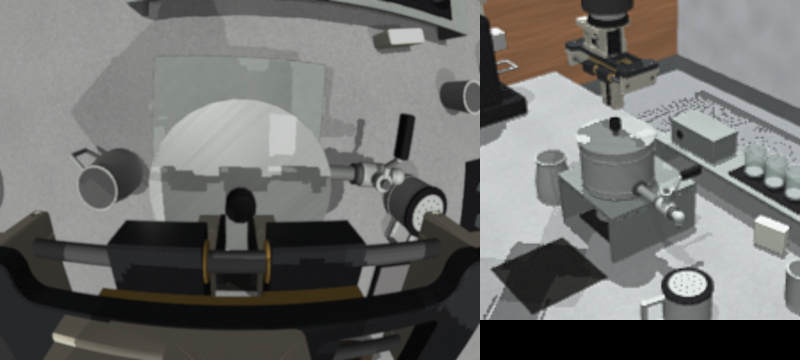

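The fingers were still closing when I lifted because they are slow, and the knob is still on the seated lid. I'll retry with the settled pose: offset by +3 mm in x and -4.5 mm in y, and wait longer for the grip.

Request:
{"api": "send_rows", "payload": {
  "plan": [
    {"grip": 0.3,"travel": [3,4.5,0],"yaw": 0},
    {"grip": 0.3,"travel": [0,0,0],"yaw": 0},
    {"grip": 0.3,"travel": [0,0,0],"yaw": 0},
    {"grip": 0.3,"travel": [0,0,0],"yaw": 0},
    {"grip": 0.3,"travel": [0,0,0],"yaw": 0},
    {"grip": 0.3,"travel": [0,0,0],"yaw": 0},
    {"grip": 0.3,"travel": [0,0,20],"yaw": 0},
    {"grip": 0.3,"travel": [0,0,20],"yaw": 0},
    {"grip": 0.3,"travel": [0,0,13],"yaw": 0},
    {"grip": 0.3,"travel": [0,0,0],"yaw": 0},
    {"grip": -1,"travel": [0,0,0],"yaw": 0},
    {"grip": -1,"travel": [0,0,0],"yaw": 0},
    {"grip": -1,"travel": [0,0,0],"yaw": 0},
    {"grip": -1,"travel": [0,0,0],"yaw": 0},
    {"grip": -1,"travel": [0,0,0],"yaw": 0},
    {"grip": -1,"travel": [0,0,0],"yaw": 0},
    {"grip": -1,"travel": [0,0,0],"yaw": 0},
    {"grip": -1,"travel": [0,0,0],"yaw": 0},
    {"grip": -1,"travel": [0,0,0],"yaw": 0}
  ]
}}

```text
t: 4.88
tool_pos: [0.6014, 0.2641, 0.2452]
orientation: [-3.141, -0.002, -0.002]
contact_force: [-0.9, 2.0, 2.6]
grip_width: 0.265
```

Request:
{"api": "send_rows", "payload": {
  "plan": [
    {"grip": -1,"travel": [0,0,0],"yaw": 0},
    {"grip": -1,"travel": [0,0,0],"yaw": 0},
    {"grip": -1,"travel": [0,0,0],"yaw": 0},
    {"grip": -1,"travel": [0,0,0],"yaw": 0}
  ]
}}

```text
t: 5.22
tool_pos: [0.6014, 0.2641, 0.2452]
orientation: [-3.141, -0.002, -0.002]
contact_force: [-1.5, 1.1, 5.5]
grip_width: 0.267
```

Request:
{"api": "send_rows", "payload": {
  "plan": [
    {"grip": -1,"travel": [0,0,-10],"yaw": 0},
    {"grip": -1,"travel": [0,0,-20],"yaw": 0},
    {"grip": -1,"travel": [0,0,-30],"yaw": 0},
    {"grip": -1,"travel": [0,0,0],"yaw": 0},
    {"grip": -1,"travel": [-26,4,0],"yaw": 0},
    {"grip": -1,"travel": [-26,4,0],"yaw": 0},
    {"grip": -1,"travel": [-26,4,0],"yaw": 0},
    {"grip": -1,"travel": [-26,4,0],"yaw": 0},
    {"grip": -1,"travel": [-26,4,0],"yaw": 0},
    {"grip": -1,"travel": [-26,4,0],"yaw": 0},
    {"grip": -1,"travel": [-26,4,0],"yaw": 0},
    {"grip": -1,"travel": [-26,5,0],"yaw": 0},
    {"grip": -1,"travel": [0,0,30],"yaw": 0},
    {"grip": -1,"travel": [0,0,35],"yaw": 0},
    {"grip": -1,"travel": [0,0,35],"yaw": 0},
    {"grip": -1,"travel": [0,0,35],"yaw": 0},
    {"grip": -1,"travel": [0,0,35],"yaw": 0},
    {"grip": -1,"travel": [0,0,30],"yaw": 0},
    {"grip": -1,"travel": [0,0,20],"yaw": 0},
    {"grip": -1,"travel": [0,0,0],"yaw": 0}
  ]
}}

```text
t: 6.88
tool_pos: [0.3911, 0.2277, 0.0808]
orientation: [3.135, 0.0, -0.008]
contact_force: [-0.2, -0.3, -1.4]
grip_width: 0.263
```

```bash
python3 - <<'E'
from h import *
st()
b=cam('side');P=cloud(b);st()
cv2.imwrite('pics/d2.png',cv2.resize(b['img'][60:340,40:440],(800,560)))
E
```

```text
t 6.88 tcp [0.3911 0.2277 0.0808] heading 0.0 tilt 0.008 F [-0.2 -0.3 -1.4] w 0.263 q1,q6 [0.96 0.61]
t 6.93 tcp [0.3922 0.2289 0.083 ] heading 0.0 tilt 0.006 F [ 0.6  0.3 -1.7] w 0.267 q1,q6 [0.96 0.61]
```

View pics/d2.png

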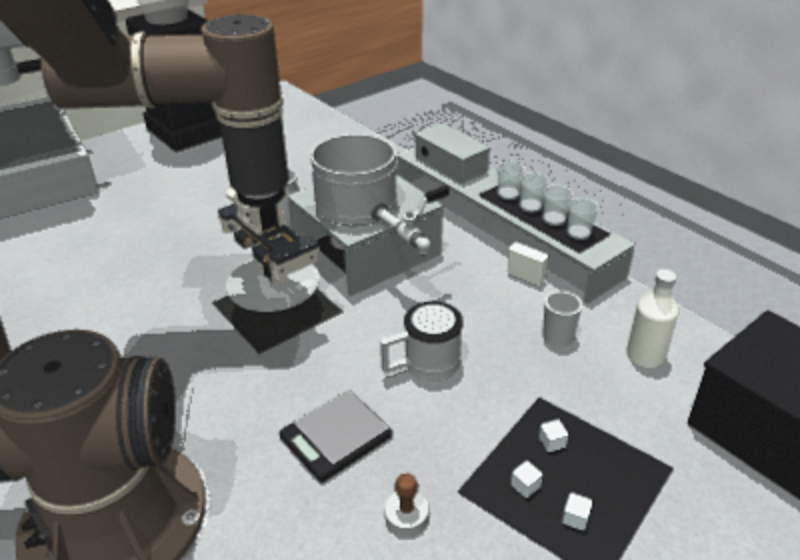

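The picture shows the lid hanging level in the jaws over the mat at (270,285), with the tank open. I'll lower it, release and rise.

Request:
{"api": "send_rows", "payload": {
  "plan": [
    {"grip": -1,"travel": [1,-1,20],"yaw": 0},
    {"grip": -1,"travel": [0,0,18],"yaw": 0},
    {"grip": -1,"travel": [0,0,8],"yaw": 0},
    {"grip": -1,"travel": [0,0,4],"yaw": 0},
    {"grip": -1,"travel": [0,0,3],"yaw": 0},
    {"grip": -1,"travel": [0,0,0],"yaw": 0},
    {"grip": -1,"travel": [0,0,0],"yaw": 0}
  ]
}}

```text
t: 7.52
tool_pos: [0.3946, 0.232, 0.0324]
orientation: [-3.141, -0.002, -0.001]
contact_force: [0.1, -0.1, -1.2]
grip_width: 0.263
```

Request:
{"api": "send_rows", "payload": {
  "plan": [
    {"grip": 0.2,"travel": [0,0,0],"yaw": 0},
    {"grip": 0.2,"travel": [0,0,0],"yaw": 0},
    {"grip": 0.2,"travel": [0,0,0],"yaw": 0},
    {"grip": 0.2,"travel": [0,0,0],"yaw": 0},
    {"grip": 0.2,"travel": [0,0,0],"yaw": 0},
    {"grip": 0.2,"travel": [0,0,0],"yaw": 0},
    {"grip": 0.2,"travel": [0,0,0],"yaw": 0},
    {"grip": 0.2,"travel": [0,0,0],"yaw": 0},
    {"grip": 0.2,"travel": [0,0,-10],"yaw": 0},
    {"grip": 0.2,"travel": [0,0,-20],"yaw": 0},
    {"grip": 0.2,"travel": [0,0,-30],"yaw": 0},
    {"grip": 0.2,"travel": [0,0,-40],"yaw": 0},
    {"grip": 0.2,"travel": [0,0,-40],"yaw": 0},
    {"grip": 0.2,"travel": [0,0,-40],"yaw": 0},
    {"grip": 0.2,"travel": [0,0,0],"yaw": 0}
  ]
}}

```text
t: 8.77
tool_pos: [0.3972, 0.2341, 0.2195]
orientation: [-3.133, -0.004, -0.014]
contact_force: [1.2, 1.0, 0.5]
grip_width: 0.601
```

```bash
python3 - <<'E'
from h import *
w=cam('wrist');P=wcloud(w);X,Y,Z=P[...,0],P[...,1],P[...,2]
m=(Z>.03)&(Z<.06)&(np.hypot(X-.393,Y-.231)<.04);q=P[m];print('knob',m.sum(),(q.min(0)+q.max(0))/2,q[:,2].max())
m=(Z>.008)&(Z<.025)&(np.hypot(X-.393,Y-.231)<.1);q=P[m];print('lid',cv2.minEnclosingCircle((q[:,:2]*1000).astype(np.float32)),np.median(q[:,2]))
st()
E
```

```text
knob 360 [0.39433523 0.2317561  0.04145051] 0.05252375211555982
lid ((394.1587219238281, 231.6848907470703), 80.03446960449219) 0.016297734570987654
t 8.82 tcp [0.3959 0.2333 0.216 ] heading 0.1 tilt 0.009 F [ 0.3  0.1 -0.2] w 0.598 q1,q6 [0.96 0.61]
```

The lid lies flat at (0.394, 0.232). Next I move over the tray.

Request:
{"api": "send_rows", "payload": {
  "plan": [
    {"grip": 0.2,"travel": [5,20,-5],"yaw": 0},
    {"grip": 0.2,"travel": [5,38,-5],"yaw": 0},
    {"grip": 0.2,"travel": [5,38,0],"yaw": 0},
    {"grip": 0.2,"travel": [5,38,0],"yaw": 0},
    {"grip": 0.2,"travel": [5,38,0],"yaw": 0},
    {"grip": 0.2,"travel": [5,38,0],"yaw": 0},
    {"grip": 0.2,"travel": [5,38,0],"yaw": 0},
    {"grip": 0.2,"travel": [5,38,0],"yaw": 0},
    {"grip": 0.2,"travel": [5,38,0],"yaw": 0},
    {"grip": 0.2,"travel": [5,38,0],"yaw": 0},
    {"grip": 0.2,"travel": [5,38,0],"yaw": 0},
    {"grip": 0.2,"travel": [5,38,0],"yaw": 0},
    {"grip": 0.2,"travel": [5,38,0],"yaw": 0},
    {"grip": 0.2,"travel": [5,38,0],"yaw": 0},
    {"grip": 0.2,"travel": [0,0,0],"yaw": 0},
    {"grip": 0.2,"travel": [0,0,0],"yaw": 0}
  ]
}}

```text
t: 10.15
tool_pos: [0.4639, -0.2841, 0.2197]
orientation: [-3.141, 0.004, 0.005]
contact_force: [-0.2, 0.1, -1.4]
grip_width: 0.598
```

```bash
cat >> h.py <<'E'
def cubes(name=None):
    w=cam('wrist',name);P=wcloud(w);X,Y,Z=P[...,0],P[...,1],P[...,2];g=w['img'].mean(-1)
    m=(Z>.031)&(Z<.043)&(g>130)&(np.hypot(X-.5,Y+.35)<.17)
    k,l,s,ce=cv2.connectedComponentsWithStats(m.astype(np.uint8))
    for i in range(1,k):
        if s[i,4]>60:
            q=P[l==i];rc=cv2.minAreaRect((q[:,:2]*1000).astype(np.float32));print('cube',ce[i].round(),s[i,4],np.round(rc[0],1),np.round(rc[1],1),'ang %.1f'%rc[2],w['img'][l==i].mean(0).round())
E
python3 - <<'E'
from h import *
cubes('w3.png');st()
E
```

```text
cube [262. 113.] 710 [ 532.4 -295.5] [30.3 30.6] ang 70.4 [242. 242. 241.]
cube [347. 176.] 596 [ 461.1 -398.6] [30.  30.6] ang 24.2 [243. 242. 242.]
cube [283. 186.] 613 [ 448.  -321.2] [28.7 29.8] ang 0.5 [245. 245. 244.]
t 10.20 tcp [ 0.4639 -0.2829  0.2201] heading -0.1 tilt 0.003 F [-0.8  0.8 -1.1] w 0.606 q1,q6 [-0.19  1.76]
```

View pics/w3.png

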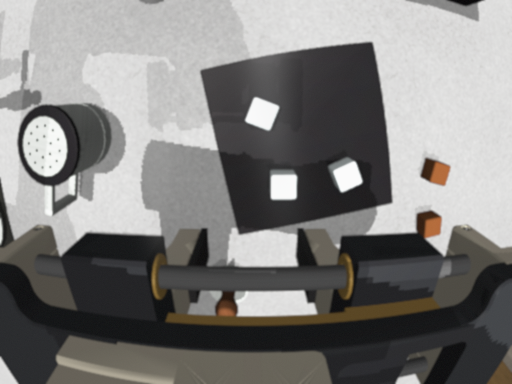

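The wrist view shows three white cubes on the tray at (262,113), (347,176) and (283,186), the brown ones at right, and the jug at (45,145). I take the cube at (0.448, -0.321) first, since it already lines up with the tool.

Request:
{"api": "send_rows", "payload": {
  "plan": [
    {"grip": 0.2,"travel": [-16,38,0],"yaw": 0},
    {"grip": 0.2,"travel": [0,0,40],"yaw": 0},
    {"grip": 0.2,"travel": [0,0,40],"yaw": 0},
    {"grip": 0.2,"travel": [0,0,40],"yaw": 0},
    {"grip": 0.2,"travel": [0,0,40],"yaw": 0},
    {"grip": 0.2,"travel": [0,0,30],"yaw": 0},
    {"grip": 0.2,"travel": [0,0,12],"yaw": 0},
    {"grip": 0.2,"travel": [0,0,0],"yaw": 0},
    {"grip": 0.2,"travel": [0,0,0],"yaw": 0},
    {"grip": -1,"travel": [0,0,0],"yaw": 0},
    {"grip": -1,"travel": [0,0,0],"yaw": 0},
    {"grip": -1,"travel": [0,0,0],"yaw": 0},
    {"grip": -1,"travel": [0,0,0],"yaw": 0},
    {"grip": -1,"travel": [0,0,0],"yaw": 0},
    {"grip": -1,"travel": [0,0,0],"yaw": 0},
    {"grip": -1,"travel": [0,0,0],"yaw": 0},
    {"grip": -1,"travel": [0,0,0],"yaw": 0}
  ]
}}

```text
t: 11.62
tool_pos: [0.4491, -0.3204, 0.0199]
orientation: [3.142, 0.002, 0.001]
contact_force: [-0.4, 4.0, 4.9]
grip_width: 0.342
```

Request:
{"api": "send_rows", "payload": {
  "plan": [
    {"grip": -1,"travel": [0,0,-20],"yaw": 0},
    {"grip": -1,"travel": [0,0,-40],"yaw": 0},
    {"grip": -1,"travel": [0,0,-40],"yaw": 0},
    {"grip": -1,"travel": [0,0,-40],"yaw": 0},
    {"grip": -1,"travel": [0,0,-40],"yaw": 0},
    {"grip": -1,"travel": [0,0,-40],"yaw": 0},
    {"grip": -1,"travel": [7,-20,-40],"yaw": 0},
    {"grip": -1,"travel": [8,-35,-20],"yaw": 0},
    {"grip": -1,"travel": [8,-40,0],"yaw": 0},
    {"grip": -1,"travel": [8,-40,0],"yaw": 0},
    {"grip": -1,"travel": [8,-40,0],"yaw": 0},
    {"grip": -1,"travel": [8,-40,0],"yaw": 0},
    {"grip": -1,"travel": [8,-40,0],"yaw": 0},
    {"grip": -1,"travel": [8,-40,0],"yaw": 0},
    {"grip": -1,"travel": [8,-40,0],"yaw": 0},
    {"grip": -1,"travel": [8,-40,0],"yaw": 0},
    {"grip": -1,"travel": [8,-40,0],"yaw": 0},
    {"grip": -1,"travel": [8,-40,0],"yaw": 0},
    {"grip": -1,"travel": [8,-40,0],"yaw": 0},
    {"grip": -1,"travel": [8,-40,0],"yaw": 0}
  ]
}}

```text
t: 13.28
tool_pos: [0.5586, 0.215, 0.2962]
orientation: [3.141, 0.002, -0.0]
contact_force: [1.0, -0.1, 0.9]
grip_width: 0.34
```

```bash
python3 - <<'E'
from h import *
st();cam('wrist');st()
E
```

```text
t 13.28 tcp [0.5586 0.215  0.2962] heading 0.1 tilt 0.000 F [ 1.  -0.1  0.9] w 0.340 q1,q6 [0.69 0.88]
t 13.33 tcp [0.5601 0.2207 0.295 ] heading 0.2 tilt 0.000 F [4.1 4.1 1.7] w 0.338 q1,q6 [0.7  0.88]
```

Request:
{"api": "send_rows", "payload": {
  "plan": [
    {"grip": -1,"travel": [6,-25,0],"yaw": 0},
    {"grip": -1,"travel": [5,-23,0],"yaw": 0},
    {"grip": -1,"travel": [0,0,0],"yaw": 0},
    {"grip": -1,"travel": [0,0,0],"yaw": 0},
    {"grip": -1,"travel": [0,0,40],"yaw": 0},
    {"grip": -1,"travel": [0,0,40],"yaw": 0},
    {"grip": -1,"travel": [0,0,20],"yaw": 0},
    {"grip": -1,"travel": [0,0,0],"yaw": 0},
    {"grip": -1,"travel": [0,0,0],"yaw": 0},
    {"grip": 0.1,"travel": [0,0,0],"yaw": 0},
    {"grip": 0.1,"travel": [0,0,0],"yaw": 0},
    {"grip": 0.1,"travel": [0,0,0],"yaw": 0},
    {"grip": 0.1,"travel": [0,0,0],"yaw": 0},
    {"grip": 0.1,"travel": [0,0,0],"yaw": 0},
    {"grip": 0.1,"travel": [0,0,-35],"yaw": 0},
    {"grip": 0.1,"travel": [0,0,-40],"yaw": 0},
    {"grip": 0.1,"travel": [0,0,-25],"yaw": 0},
    {"grip": 0.1,"travel": [0,0,0],"yaw": 0},
    {"grip": 0.1,"travel": [0,0,0],"yaw": 0}
  ]
}}

```text
t: 14.92
tool_pos: [0.5702, 0.2617, 0.2989]
orientation: [-3.139, -0.002, -0.005]
contact_force: [-0.4, 0.3, -0.7]
grip_width: 0.551
```

```bash
python3 - <<'E'
from h import *
w=cam('wrist');st();P=wcloud(w);X,Y,Z=P[...,0],P[...,1],P[...,2]
m=(Z>.125)&(Z<.2)&(np.hypot(X-.601,Y-.264)<.07);q=P[m&(np.hypot(X-.601,Y-.264)<.062)];print(len(q),np.median(q,0),q.min(0),q.max(0))
m=(abs(Z-.225)<.004)&(np.hypot(X-.602,Y-.264)<.09);q=P[m];print('rim',cv2.minEnclosingCircle((q[:,:2]*1000).astype(np.float32)))
E
```

```text
t 14.97 tcp [0.5695 0.2613 0.297 ] heading 0.1 tilt 0.001 F [-0.3  0.8  0.1] w 0.550 q1,q6 [0.74 0.83]
871 [0.57563528 0.26281803 0.1510072 ] [0.5588036  0.24835806 0.12501932] [0.58755554 0.27751471 0.15347834]
rim ((601.6302490234375, 265.745849609375), 76.1032943725586)
```

The first cube lies in the tank at about (0.573, 0.263). The next one is at (0.532, -0.2955).

Request:
{"api": "send_rows", "payload": {
  "plan": [
    {"grip": 0.2,"travel": [-2,37,0],"yaw": 0},
    {"grip": 0.2,"travel": [-3,40,0],"yaw": 0},
    {"grip": 0.2,"travel": [-2,40,0],"yaw": 0},
    {"grip": 0.2,"travel": [-3,40,0],"yaw": 0},
    {"grip": 0.2,"travel": [-2,40,0],"yaw": 0},
    {"grip": 0.2,"travel": [-3,40,0],"yaw": 0},
    {"grip": 0.2,"travel": [-3,40,0],"yaw": 0},
    {"grip": 0.2,"travel": [-3,40,0],"yaw": 0},
    {"grip": 0.2,"travel": [-3,40,0],"yaw": 0},
    {"grip": 0.2,"travel": [-3,40,0],"yaw": 0},
    {"grip": 0.2,"travel": [-2,40,0],"yaw": 0},
    {"grip": 0.2,"travel": [-3,40,0],"yaw": 0},
    {"grip": 0.2,"travel": [-3,40,0],"yaw": 0},
    {"grip": 0.2,"travel": [-2,40,0],"yaw": 0},
    {"grip": 0.2,"travel": [0,0,30],"yaw": 0.115},
    {"grip": 0.2,"travel": [0,0,40],"yaw": 0.115},
    {"grip": 0.2,"travel": [0,0,30],"yaw": 0.114},
    {"grip": 0.2,"travel": [0,0,0],"yaw": 0},
    {"grip": 0.2,"travel": [0,0,0],"yaw": 0}
  ]
}}

```text
t: 16.55
tool_pos: [0.532, -0.2958, 0.1946]
orientation: [3.096, -0.53, -0.008]
contact_force: [0.8, -0.3, 1.5]
grip_width: 0.596
```

```bash
python3 - <<'E'
from h import *
cubes();st()
E
```

```text
cube [251. 178.] 712 [ 532.6 -295.5] [29.  29.5] ang 69.6 [251. 251. 250.]
cube [356. 206.] 598 [ 461.4 -398.9] [30.7 30.3] ang 26.1 [246. 246. 245.]
t 16.60 tcp [ 0.5335 -0.2961  0.1969] heading -19.4 tilt 0.001 F [0.9 0.2 0.3] w 0.598 q1,q6 [-0.19  1.42]
```

Request:
{"api": "send_rows", "payload": {
  "plan": [
    {"grip": 0.2,"travel": [0,0,40],"yaw": 0},
    {"grip": 0.2,"travel": [0,0,40],"yaw": 0},
    {"grip": 0.2,"travel": [0,0,40],"yaw": 0},
    {"grip": 0.2,"travel": [0,0,40],"yaw": 0},
    {"grip": 0.2,"travel": [0,0,18],"yaw": 0},
    {"grip": 0.2,"travel": [0,0,0],"yaw": 0},
    {"grip": 0.2,"travel": [0,0,0],"yaw": 0},
    {"grip": -1,"travel": [0,0,0],"yaw": 0},
    {"grip": -1,"travel": [0,0,0],"yaw": 0},
    {"grip": -1,"travel": [0,0,0],"yaw": 0},
    {"grip": -1,"travel": [0,0,0],"yaw": 0},
    {"grip": -1,"travel": [0,0,0],"yaw": 0},
    {"grip": -1,"travel": [0,0,0],"yaw": 0},
    {"grip": -1,"travel": [0,0,0],"yaw": 0},
    {"grip": -1,"travel": [0,0,0],"yaw": 0}
  ]
}}

```text
t: 17.85
tool_pos: [0.5338, -0.296, 0.0192]
orientation: [3.096, -0.535, 0.002]
contact_force: [-1.3, 2.9, 6.8]
grip_width: 0.343
```

Request:
{"api": "send_rows", "payload": {
  "plan": [
    {"grip": -1,"travel": [0,0,-20],"yaw": 0},
    {"grip": -1,"travel": [0,0,-40],"yaw": 0},
    {"grip": -1,"travel": [0,0,-40],"yaw": 0},
    {"grip": -1,"travel": [0,0,-40],"yaw": -0.115},
    {"grip": -1,"travel": [0,0,-40],"yaw": -0.115},
    {"grip": -1,"travel": [0,0,-40],"yaw": -0.115},
    {"grip": -1,"travel": [5,-20,-40],"yaw": 0},
    {"grip": -1,"travel": [7,-35,-20],"yaw": 0},
    {"grip": -1,"travel": [7,-40,0],"yaw": 0},
    {"grip": -1,"travel": [7,-40,0],"yaw": 0},
    {"grip": -1,"travel": [7,-40,0],"yaw": 0},
    {"grip": -1,"travel": [7,-40,0],"yaw": 0},
    {"grip": -1,"travel": [7,-40,0],"yaw": 0},
    {"grip": -1,"travel": [7,-40,0],"yaw": 0},
    {"grip": -1,"travel": [7,-40,0],"yaw": 0},
    {"grip": -1,"travel": [7,-40,0],"yaw": 0},
    {"grip": -1,"travel": [7,-40,0],"yaw": 0},
    {"grip": -1,"travel": [7,-40,0],"yaw": 0},
    {"grip": -1,"travel": [7,-40,0],"yaw": 0},
    {"grip": -1,"travel": [7,-40,0],"yaw": 0}
  ]
}}

```text
t: 19.52
tool_pos: [0.6275, 0.2398, 0.2955]
orientation: [-3.142, -0.004, 0.0]
contact_force: [0.6, -1.0, -0.1]
grip_width: 0.338
```

```bash
python3 - <<'E'
from h import *
cam('wrist');st()
E
```

```text
t 19.57 tcp [0.6285 0.246  0.2939] heading 0.3 tilt 0.001 F [3.6 2.8 0.2] w 0.341 q1,q6 [0.66 0.92]
```

Request:
{"api": "send_rows", "payload": {
  "plan": [
    {"grip": -1,"travel": [3,-24,0],"yaw": 0},
    {"grip": -1,"travel": [0,0,0],"yaw": 0},
    {"grip": -1,"travel": [0,0,0],"yaw": 0},
    {"grip": -1,"travel": [0,0,40],"yaw": 0},
    {"grip": -1,"travel": [0,0,40],"yaw": 0},
    {"grip": -1,"travel": [0,0,20],"yaw": 0},
    {"grip": -1,"travel": [0,0,0],"yaw": 0},
    {"grip": -1,"travel": [0,0,0],"yaw": 0},
    {"grip": 0.1,"travel": [0,0,0],"yaw": 0},
    {"grip": 0.1,"travel": [0,0,0],"yaw": 0},
    {"grip": 0.1,"travel": [0,0,0],"yaw": 0},
    {"grip": 0.1,"travel": [0,0,0],"yaw": 0},
    {"grip": 0.1,"travel": [0,0,0],"yaw": 0},
    {"grip": 0.1,"travel": [0,0,-35],"yaw": 0},
    {"grip": 0.1,"travel": [0,0,-40],"yaw": 0},
    {"grip": 0.1,"travel": [0,0,-25],"yaw": 0},
    {"grip": 0.1,"travel": [0,0,0],"yaw": 0},
    {"grip": 0.1,"travel": [0,0,0],"yaw": 0}
  ]
}}

```text
t: 21.07
tool_pos: [0.6313, 0.2624, 0.2982]
orientation: [-3.139, -0.004, -0.006]
contact_force: [-0.3, 0.2, -1.0]
grip_width: 0.55
```

```bash
cat >> h.py <<'E'
def tank():
    w=cam('wrist');P=wcloud(w);X,Y,Z=P[...,0],P[...,1],P[...,2]
    m=(Z>.14)&(Z<.21)&(np.hypot(X-.601,Y-.265)<.062)
    k,l,s,ce=cv2.connectedComponentsWithStats(m.astype(np.uint8))
    for i in range(1,k):
        if s[i,4]>60: q=P[l==i];print('in tank',s[i,4],q.min(0).round(3),q.max(0).round(3))
E
python3 - <<'E'
from h import *
tank();st()
E
```

```text
in tank 791 [0.618 0.248 0.14 ] [0.647 0.277 0.153]
in tank 732 [0.558 0.249 0.14 ] [0.589 0.277 0.153]
t 21.12 tcp [0.6306 0.262  0.2962] heading 0.1 tilt 0.001 F [-0.7  0.1 -0.3] w 0.550 q1,q6 [0.68 0.89]
```

Request:
{"api": "send_rows", "payload": {
  "plan": [
    {"grip": 0.2,"travel": [-9,37,0],"yaw": 0},
    {"grip": 0.2,"travel": [-10,39,0],"yaw": 0},
    {"grip": 0.2,"travel": [-10,39,0],"yaw": 0},
    {"grip": 0.2,"travel": [-10,39,0],"yaw": 0},
    {"grip": 0.2,"travel": [-10,39,0],"yaw": 0},
    {"grip": 0.2,"travel": [-10,39,0],"yaw": 0},
    {"grip": 0.2,"travel": [-10,39,0],"yaw": 0},
    {"grip": 0.2,"travel": [-10,39,0],"yaw": 0},
    {"grip": 0.2,"travel": [-10,39,0],"yaw": 0},
    {"grip": 0.2,"travel": [-10,39,0],"yaw": 0},
    {"grip": 0.2,"travel": [-10,39,0],"yaw": 0},
    {"grip": 0.2,"travel": [-10,39,0],"yaw": 0},
    {"grip": 0.2,"travel": [-10,39,0],"yaw": 0},
    {"grip": 0.2,"travel": [-10,39,0],"yaw": 0},
    {"grip": 0.2,"travel": [-10,39,0],"yaw": 0},
    {"grip": 0.2,"travel": [-10,39,0],"yaw": 0},
    {"grip": 0.2,"travel": [-10,39,0],"yaw": 0}
  ]
}}

```text
t: 22.53
tool_pos: [0.4618, -0.401, 0.2942]
orientation: [-3.141, -0.004, 0.003]
contact_force: [1.4, -0.5, -0.4]
grip_width: 0.604
```

Request:
{"api": "send_rows", "payload": {
  "plan": [
    {"grip": 0.2,"travel": [0,0,20],"yaw": -0.11},
    {"grip": 0.2,"travel": [0,0,30],"yaw": -0.11},
    {"grip": 0.2,"travel": [0,0,30],"yaw": -0.11},
    {"grip": 0.2,"travel": [0,0,20],"yaw": -0.11},
    {"grip": 0.2,"travel": [0,0,0],"yaw": 0},
    {"grip": 0.2,"travel": [0,0,0],"yaw": 0}
  ]
}}

```text
t: 23.03
tool_pos: [0.4622, -0.3992, 0.194]
orientation: [-3.064, -0.683, 0.005]
contact_force: [0.8, -0.2, 0.6]
grip_width: 0.599
```

```bash
python3 - <<'E'
from h import *
cubes();st()
E
```

```text
cube [251. 179.] 701 [ 461.4 -398.9] [28.3 28.3] ang 24.8 [252. 252. 251.]
t 23.08 tcp [ 0.4633 -0.3997  0.1957] heading 25.1 tilt 0.001 F [0.7 1.2 1.4] w 0.603 q1,q6 [-0.39  2.4 ]
```

Request:
{"api": "send_rows", "payload": {
  "plan": [
    {"grip": 0.2,"travel": [-2,0,40],"yaw": 0},
    {"grip": 0.2,"travel": [0,0,40],"yaw": 0},
    {"grip": 0.2,"travel": [0,0,40],"yaw": 0},
    {"grip": 0.2,"travel": [0,0,40],"yaw": 0},
    {"grip": 0.2,"travel": [0,0,17],"yaw": 0},
    {"grip": 0.2,"travel": [0,0,0],"yaw": 0},
    {"grip": 0.2,"travel": [0,0,0],"yaw": 0},
    {"grip": -1,"travel": [0,0,0],"yaw": 0},
    {"grip": -1,"travel": [0,0,0],"yaw": 0},
    {"grip": -1,"travel": [0,0,0],"yaw": 0},
    {"grip": -1,"travel": [0,0,0],"yaw": 0},
    {"grip": -1,"travel": [0,0,0],"yaw": 0},
    {"grip": -1,"travel": [0,0,0],"yaw": 0},
    {"grip": -1,"travel": [0,0,0],"yaw": 0},
    {"grip": -1,"travel": [0,0,0],"yaw": 0}
  ]
}}

```text
t: 24.33
tool_pos: [0.4617, -0.4005, 0.019]
orientation: [3.065, 0.689, 0.001]
contact_force: [-0.0, 1.7, 6.0]
grip_width: 0.342
```

Request:
{"api": "send_rows", "payload": {
  "plan": [
    {"grip": -1,"travel": [0,0,-20],"yaw": 0},
    {"grip": -1,"travel": [0,0,-40],"yaw": 0},
    {"grip": -1,"travel": [0,0,-40],"yaw": 0.11},
    {"grip": -1,"travel": [0,0,-40],"yaw": 0.11},
    {"grip": -1,"travel": [0,0,-40],"yaw": 0.11},
    {"grip": -1,"travel": [0,0,-40],"yaw": 0.11},
    {"grip": -1,"travel": [5,-20,-35],"yaw": 0},
    {"grip": -1,"travel": [7,-32,-25],"yaw": 0},
    {"grip": -1,"travel": [8,-40,0],"yaw": 0},
    {"grip": -1,"travel": [8,-40,0],"yaw": 0},
    {"grip": -1,"travel": [8,-40,0],"yaw": 0},
    {"grip": -1,"travel": [8,-40,0],"yaw": 0},
    {"grip": -1,"travel": [8,-40,0],"yaw": 0},
    {"grip": -1,"travel": [8,-40,0],"yaw": 0},
    {"grip": -1,"travel": [8,-40,0],"yaw": 0},
    {"grip": -1,"travel": [8,-40,0],"yaw": 0},
    {"grip": -1,"travel": [8,-40,0],"yaw": 0},
    {"grip": -1,"travel": [8,-40,0],"yaw": 0},
    {"grip": -1,"travel": [8,-40,0],"yaw": 0},
    {"grip": -1,"travel": [8,-40,0],"yaw": 0}
  ]
}}

```text
t: 26.0
tool_pos: [0.5679, 0.1339, 0.2984]
orientation: [-3.141, -0.004, -0.0]
contact_force: [1.3, -0.0, -0.3]
grip_width: 0.342
```

Request:
{"api": "send_rows", "payload": {
  "plan": [
    {"grip": -1,"travel": [8,-40,0],"yaw": 0},
    {"grip": -1,"travel": [8,-40,0],"yaw": 0},
    {"grip": -1,"travel": [8,-30,0],"yaw": 0},
    {"grip": -1,"travel": [6,-20,0],"yaw": 0},
    {"grip": -1,"travel": [0,0,0],"yaw": 0},
    {"grip": -1,"travel": [0,0,0],"yaw": 0}
  ]
}}

```text
t: 26.5
tool_pos: [0.5976, 0.2629, 0.2971]
orientation: [3.14, 0.006, -0.003]
contact_force: [-0.0, -0.4, -0.8]
grip_width: 0.342
```

Request:
{"api": "send_rows", "payload": {
  "plan": [
    {"grip": -1,"travel": [4,-2,40],"yaw": 0},
    {"grip": -1,"travel": [0,0,40],"yaw": 0},
    {"grip": -1,"travel": [0,0,30],"yaw": 0},
    {"grip": -1,"travel": [0,0,0],"yaw": 0},
    {"grip": -1,"travel": [0,0,0],"yaw": 0},
    {"grip": 0.1,"travel": [0,0,0],"yaw": 0},
    {"grip": 0.1,"travel": [0,0,0],"yaw": 0},
    {"grip": 0.1,"travel": [0,0,0],"yaw": 0},
    {"grip": 0.1,"travel": [0,0,0],"yaw": 0},
    {"grip": 0.1,"travel": [0,0,0],"yaw": 0},
    {"grip": 0.1,"travel": [0,0,-35],"yaw": 0},
    {"grip": 0.1,"travel": [0,0,-40],"yaw": 0},
    {"grip": 0.1,"travel": [0,0,-35],"yaw": 0},
    {"grip": 0.1,"travel": [0,0,0],"yaw": 0},
    {"grip": 0.1,"travel": [0,0,0],"yaw": 0}
  ]
}}

```text
t: 27.75
tool_pos: [0.6028, 0.2646, 0.3019]
orientation: [-3.138, -0.004, -0.007]
contact_force: [0.1, -0.3, -1.5]
grip_width: 0.548
```

```bash
python3 - <<'E'
from h import *
tank();st()
c=cam('scene');cv2.imwrite('pics/s4.png',np.hstack([c['img'],cv2.resize(load('wrist')['img'],(512,384))])[:, :])
P=cloud(c);X,Y,Z=P[...,0],P[...,1],P[...,2];g=c['img'].mean(-1)
m=(Z>.015)&(Z<.05)&(g>190)&(X>.2)&(X<.75)&(Y<-.02)
k,l,s,ce=cv2.connectedComponentsWithStats(m.astype(np.uint8))
for i in range(1,k):
    if s[i,4]>8:print(ce[i],s[i,4],np.median(P[l==i],0).round(3))
m=(Z>.088)&(Z<.102)&(np.hypot(X-.513,Y+.052)<.09);q=P[m];print('jug',cv2.minEnclosingCircle((q[:,:2]*1000).astype(np.float32)))
cv2.imwrite('pics/s4.png',cv2.resize(np.hstack([c['img'][100:300,120:400],load('wrist')['img'][50:250,116:396]]),(784,280)))
E
```

```text
in tank 2346 [0.558 0.248 0.141] [0.648 0.279 0.179]
t 27.80 tcp [0.6019 0.2642 0.2996] heading 0.1 tilt 0.002 F [-1.   0.5 -0.7] w 0.552 q1,q6 [0.71 0.86]
[239.59459459 137.35135135] 37 [ 0.292 -0.239  0.021]
jug ((514.6695556640625, -48.69741439819336), 47.912025451660156)
```

View pics/s4.png

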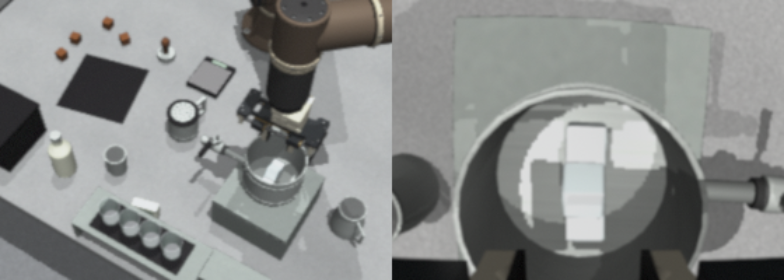

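The left half shows the tray empty at (103,87); the right half shows all three cubes inside the tank at (585,180), the third one on top. Next I pick up the lid.

Request:
{"api": "send_rows", "payload": {
  "plan": [
    {"grip": 0.1,"travel": [-25,4,0],"yaw": 0},
    {"grip": 0.1,"travel": [-26,4,0],"yaw": 0},
    {"grip": 0.1,"travel": [-26,4,0],"yaw": 0},
    {"grip": 0.1,"travel": [-26,4,0],"yaw": 0},
    {"grip": 0.1,"travel": [-26,4,0],"yaw": 0},
    {"grip": 0.1,"travel": [-26,4,0],"yaw": 0},
    {"grip": 0.1,"travel": [-26,4,0],"yaw": 0},
    {"grip": 0.1,"travel": [-26,4,0],"yaw": 0},
    {"grip": 0.1,"travel": [0,0,30],"yaw": 0},
    {"grip": 0.1,"travel": [0,0,40],"yaw": 0},
    {"grip": 0.1,"travel": [0,0,40],"yaw": 0},
    {"grip": 0.1,"travel": [0,0,30],"yaw": 0},
    {"grip": 0.1,"travel": [0,0,0],"yaw": 0},
    {"grip": 0.1,"travel": [0,0,0],"yaw": 0},
    {"grip": 0.1,"travel": [0,0,0],"yaw": 0}
  ]
}}

```text
t: 29.1
tool_pos: [0.3956, 0.232, 0.1597]
orientation: [-3.142, -0.004, -0.001]
contact_force: [1.0, -0.0, 0.6]
grip_width: 0.547
```

```bash
python3 - <<'E'
from h import *
st()
w=cam('wrist');P=wcloud(w);X,Y,Z=P[...,0],P[...,1],P[...,2]
m=(Z>.03)&(Z<.06)&(np.hypot(X-.393,Y-.231)<.04);q=P[m];print('knob',m.sum(),(q.min(0)+q.max(0))/2,q[:,2].max())
st()
E
```

```text
t 29.10 tcp [0.3956 0.232  0.1597] heading 0.2 tilt 0.001 F [ 1.  -0.   0.6] w 0.547 q1,q6 [0.96 0.61]
knob 560 [0.39491763 0.23156576 0.04179457] 0.052119116745342364
t 29.15 tcp [0.3959 0.2324 0.1602] heading 0.1 tilt 0.002 F [-0.   0.5  0.2] w 0.551 q1,q6 [0.96 0.61]
```

Request:
{"api": "send_rows", "payload": {
  "plan": [
    {"grip": 0.1,"travel": [-1,1,35],"yaw": 0},
    {"grip": 0.1,"travel": [0,0,40],"yaw": 0},
    {"grip": 0.1,"travel": [0,0,35],"yaw": 0},
    {"grip": 0.1,"travel": [0,0,17],"yaw": 0},
    {"grip": 0.1,"travel": [0,0,0],"yaw": 0},
    {"grip": 0.1,"travel": [0,0,0],"yaw": 0},
    {"grip": -1,"travel": [0,0,0],"yaw": 0},
    {"grip": -1,"travel": [0,0,0],"yaw": 0},
    {"grip": -1,"travel": [0,0,0],"yaw": 0},
    {"grip": -1,"travel": [0,0,0],"yaw": 0},
    {"grip": -1,"travel": [0,0,0],"yaw": 0},
    {"grip": -1,"travel": [0,0,0],"yaw": 0},
    {"grip": -1,"travel": [0,0,0],"yaw": 0},
    {"grip": -1,"travel": [0,0,0],"yaw": 0},
    {"grip": -1,"travel": [0,0,0],"yaw": 0}
  ]
}}

```text
t: 30.4
tool_pos: [0.3945, 0.2312, 0.0325]
orientation: [-3.14, -0.004, -0.002]
contact_force: [-2.0, -0.8, 10.3]
grip_width: 0.269
```

Request:
{"api": "send_rows", "payload": {
  "plan": [
    {"grip": -1,"travel": [0,0,-10],"yaw": 0},
    {"grip": -1,"travel": [0,0,-25],"yaw": 0},
    {"grip": -1,"travel": [0,0,-40],"yaw": 0},
    {"grip": -1,"travel": [0,0,-40],"yaw": 0},
    {"grip": -1,"travel": [0,0,-40],"yaw": 0},
    {"grip": -1,"travel": [0,0,-40],"yaw": 0},
    {"grip": -1,"travel": [0,0,-40],"yaw": 0},
    {"grip": -1,"travel": [0,0,-25],"yaw": 0},
    {"grip": -1,"travel": [0,0,-10],"yaw": 0},
    {"grip": -1,"travel": [20,-3,0],"yaw": 0},
    {"grip": -1,"travel": [26,-4,0],"yaw": 0},
    {"grip": -1,"travel": [30,-5,0],"yaw": 0},
    {"grip": -1,"travel": [30,-5,0],"yaw": 0},
    {"grip": -1,"travel": [30,-5,0],"yaw": 0},
    {"grip": -1,"travel": [30,-5,0],"yaw": 0},
    {"grip": -1,"travel": [25,-4,0],"yaw": 0},
    {"grip": -1,"travel": [15,-2,0],"yaw": 0},
    {"grip": -1,"travel": [0,0,0],"yaw": 0},
    {"grip": -1,"travel": [0,0,0],"yaw": 0},
    {"grip": -1,"travel": [0,0,0],"yaw": 0}
  ]
}}

```text
t: 32.07
tool_pos: [0.5991, 0.2636, 0.3003]
orientation: [3.141, 0.003, -0.003]
contact_force: [-0.1, 0.4, -1.5]
grip_width: 0.264
```

```bash
python3 - <<'E'
from h import *
w=cam('wrist');st();P=wcloud(w);X,Y,Z=P[...,0],P[...,1],P[...,2]
m=(Z>.27)&(Z<.31)&(np.hypot(X-.601,Y-.265)<.1);q=P[m];print('lid',m.sum(),cv2.minEnclosingCircle((q[:,:2]*1000).astype(np.float32)),np.median(q,0))
f=np.linalg.lstsq(np.c_[q[:,:2],np.ones(len(q))],q[:,2],rcond=None)[0];print('tilt',f[:2])
E
```

```text
t 32.12 tcp [0.599  0.2637 0.301 ] heading 0.1 tilt 0.001 F [ 0.  -0.5 -0.8] w 0.264 q1,q6 [0.71 0.86]
lid 27560 ((603.5458984375, 263.2211608886719), 79.30438232421875) [0.63284299 0.26321321 0.28395933]
tilt [-0.02662334 -0.00382201]
```

Request:
{"api": "send_rows", "payload": {
  "plan": [
    {"grip": -1,"travel": [2,-1,20],"yaw": 0},
    {"grip": -1,"travel": [0,0,20],"yaw": 0},
    {"grip": -1,"travel": [0,0,5],"yaw": 0},
    {"grip": -1,"travel": [0,0,4],"yaw": 0},
    {"grip": -1,"travel": [0,0,3],"yaw": 0},
    {"grip": -1,"travel": [0,0,2],"yaw": 0},
    {"grip": -1,"travel": [0,0,0],"yaw": 0},
    {"grip": -1,"travel": [0,0,0],"yaw": 0},
    {"grip": -1,"travel": [0,0,0],"yaw": 0}
  ]
}}

```text
t: 32.87
tool_pos: [0.6021, 0.2651, 0.2482]
orientation: [-3.141, -0.004, -0.001]
contact_force: [0.1, -0.4, -1.0]
grip_width: 0.268
```

Request:
{"api": "send_rows", "payload": {
  "plan": [
    {"grip": -1,"travel": [0,0,1.5],"yaw": 0},
    {"grip": -1,"travel": [0,0,0],"yaw": 0},
    {"grip": 0.2,"travel": [0,0,0],"yaw": 0},
    {"grip": 0.2,"travel": [0,0,0],"yaw": 0},
    {"grip": 0.2,"travel": [0,0,0],"yaw": 0},
    {"grip": 0.2,"travel": [0,0,0],"yaw": 0},
    {"grip": 0.2,"travel": [0,0,0],"yaw": 0},
    {"grip": 0.2,"travel": [0,0,0],"yaw": 0},
    {"grip": 0.2,"travel": [0,0,-15],"yaw": 0},
    {"grip": 0.2,"travel": [0,0,-30],"yaw": 0},
    {"grip": 0.2,"travel": [0,0,-40],"yaw": 0},
    {"grip": 0.2,"travel": [0,0,0],"yaw": 0},
    {"grip": 0.2,"travel": [0,0,0],"yaw": 0}
  ]
}}

```text
t: 33.95
tool_pos: [0.6029, 0.2655, 0.3341]
orientation: [-3.138, -0.004, -0.007]
contact_force: [-0.7, 0.2, -1.3]
grip_width: 0.596
```

```bash
python3 - <<'E'
from h import *
w=cam('wrist');st();P=wcloud(w);X,Y,Z=P[...,0],P[...,1],P[...,2]
D=np.hypot(X-.601,Y-.265)
m=(Z>.222)&(Z<.24)&(D<.1);q=P[m];print('lid',m.sum(),cv2.minEnclosingCircle((q[:,:2]*1000).astype(np.float32)),np.median(q,0))
f=np.linalg.lstsq(np.c_[q[:,:2],np.ones(len(q))],q[:,2],rcond=None)[0];print('tilt',f[:2])
m=(Z>.245)&(Z<.275)&(D<.03);q=P[m];print('knob',(q.min(0)+q.max(0))/2,q[:,2].max())
# pipe end / spout, lever, jug from wrist
m=(Z>.085)&(Z<.1)&(np.hypot(X-.513,Y+.052)<.09);q=P[m];print('jug',m.sum(),cv2.minEnclosingCircle((q[:,:2]*1000).astype(np.float32)))
m=(Z>.19)&(Z<.215)&(np.hypot(X-.645,Y-.096)<.06);q=P[m];print('lever',m.sum(),cv2.minAreaRect((q[:,:2]*1000).astype(np.float32)))
m=(Z>.125)&(Z<.155)&(X>.55)&(X<.63)&(Y>.03)&(Y<.17);q=P[m];print('pipe',q.min(0),q.max(0),cv2.fitLine((q[:,:2]*1000).astype(np.float32),2,0,.01,.01).ravel())
E
```

```text
t 34.00 tcp [0.602  0.2652 0.3319] heading 0.1 tilt 0.002 F [-1.1 -0.7 -1. ] w 0.598 q1,q6 [0.71 0.86]
lid 20177 ((601.8380126953125, 264.5721130371094), 80.13658142089844) [0.6150816  0.26472429 0.23035439]
tilt [-0.00058445  0.00032824]
knob [0.60294858 0.26449571 0.25591617] 0.2662887373658474
jug 1655 ((514.5146484375, -52.64474105834961), 47.28049087524414)
lever 730 ((647.0616455078125, 96.59588623046875), (13.006587982177734, 57.612159729003906), 85.82301330566406)
pipe [0.58000184 0.05040743 0.12812361] [0.61021893 0.16206225 0.154971  ] [1.9893363e-02 9.9980211e-01 5.9764661e+02 1.1397365e+02]
```

The lid is seated level at (0.602, 0.2645). The station yaw is about -2.7°, which puts the spout at about (0.592, 0.059). Next is the jug handle.

Request:
{"api": "send_rows", "payload": {
  "plan": [
    {"grip": 0.2,"travel": [-17,30,0],"yaw": 0},
    {"grip": 0.2,"travel": [-17,30,0],"yaw": 0},
    {"grip": 0.2,"travel": [-17,30,0],"yaw": 0},
    {"grip": 0.2,"travel": [-17,30,0],"yaw": 0},
    {"grip": 0.2,"travel": [-17,30,0],"yaw": 0},
    {"grip": 0.2,"travel": [-17,30,0],"yaw": 0},
    {"grip": 0.2,"travel": [-17,30,0],"yaw": 0},
    {"grip": 0.2,"travel": [-17,30,0],"yaw": 0},
    {"grip": 0.2,"travel": [-17,30,0],"yaw": 0},
    {"grip": 0.2,"travel": [-17,28,0],"yaw": 0},
    {"grip": 0.2,"travel": [0,0,40],"yaw": 0.119},
    {"grip": 0.2,"travel": [0,0,40],"yaw": 0.118},
    {"grip": 0.2,"travel": [0,0,40],"yaw": 0},
    {"grip": 0.2,"travel": [0,0,0],"yaw": 0},
    {"grip": 0.2,"travel": [0,0,0],"yaw": 0},
    {"grip": 0.2,"travel": [0,0,0],"yaw": 0}
  ]
}}

```text
t: 35.33
tool_pos: [0.4336, -0.0334, 0.2125]
orientation: [3.12, -0.366, 0.002]
contact_force: [-0.1, 1.0, 1.0]
grip_width: 0.601
```

```bash
python3 - <<'E'
from h import *
w=cam('wrist','w5.png');o=st();P=wcloud(w);X,Y,Z=P[...,0],P[...,1],P[...,2]
m=(Z>.085)&(Z<.1)&(np.hypot(X-.513,Y+.052)<.06);q=P[m];cc=cv2.minEnclosingCircle((q[:,:2]*1000).astype(np.float32));print('jug',m.sum(),cc)
D=np.hypot(X-cc[0][0]/1e3,Y-cc[0][1]/1e3)
m=(Z>.074)&(Z<.09)&(D>.052)&(D<.1);q=P[m];print('handle top',m.sum(),cv2.minAreaRect((q[:,:2]*1000).astype(np.float32)),np.median(q,0))
n=q[np.hypot(q[:,0]-cc[0][0]/1e3,q[:,1]-cc[0][1]/1e3)>.076].mean(0)*1000-np.r_[cc[0],0];print('dir',np.degrees(np.arctan2(n[1],n[0])),np.hypot(*n[:2]))
E
```

```text
t 35.38 tcp [ 0.4341 -0.0331  0.213 ] heading -13.4 tilt 0.003 F [-0.1  0.6  1.7] w 0.598 q1,q6 [0.38 0.96]
jug 8295 ((508.20574951171875, -50.70267105102539), 53.588829040527344)
handle top 368 ((442.9154968261719, -34.828880310058594), (11.808037757873535, 30.364116668701172), 76.1928939819336) [ 0.44252626 -0.03511309  0.08306921]
dir 166.224484687346 79.22995465186023
```

View pics/w5.png

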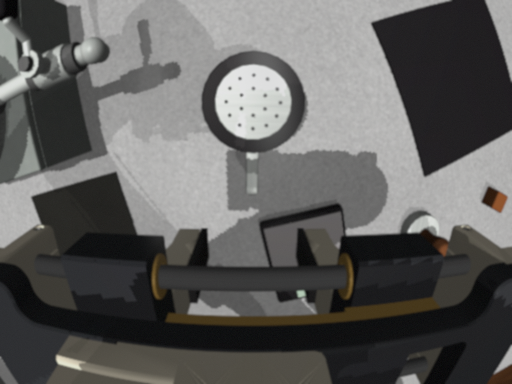

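The wrist view shows the jug's perforated top at (253,100) and its handle at (252,175), lined up with the jaws. I'll go down and grip it.

Request:
{"api": "send_rows", "payload": {
  "plan": [
    {"grip": 0.2,"travel": [-1,0,40],"yaw": 0.005},
    {"grip": 0.2,"travel": [0,0,40],"yaw": 0},
    {"grip": 0.2,"travel": [0,0,40],"yaw": 0},
    {"grip": 0.2,"travel": [0,0,30],"yaw": 0},
    {"grip": 0.2,"travel": [0,0,11],"yaw": 0},
    {"grip": 0.2,"travel": [0,0,0],"yaw": 0},
    {"grip": 0.2,"travel": [0,0,0],"yaw": 0},
    {"grip": -1,"travel": [0,0,0],"yaw": 0},
    {"grip": -1,"travel": [0,0,0],"yaw": 0},
    {"grip": -1,"travel": [0,0,0],"yaw": 0},
    {"grip": -1,"travel": [0,0,0],"yaw": 0},
    {"grip": -1,"travel": [0,0,0],"yaw": 0},
    {"grip": -1,"travel": [0,0,0],"yaw": 0},
    {"grip": -1,"travel": [0,0,0],"yaw": 0},
    {"grip": -1,"travel": [0,0,0],"yaw": 0},
    {"grip": -1,"travel": [0,0,0],"yaw": 0},
    {"grip": -1,"travel": [0,0,-2],"yaw": 0},
    {"grip": -1,"travel": [0,0,-3],"yaw": 0},
    {"grip": -1,"travel": [0,0,0],"yaw": 0}
  ]
}}

```text
t: 36.97
tool_pos: [0.4313, -0.0333, 0.0551]
orientation: [3.119, -0.376, -0.001]
contact_force: [-0.3, 0.9, -3.4]
grip_width: 0.141
```

```bash
python3 - <<'E'
from h import *
o=st();print(o['torque'])
w=cam('wrist');P=wcloud(w);X,Y,Z=P[...,0],P[...,1],P[...,2]
m=(Z>.08)&(Z<.11)&(np.hypot(X-.515,Y+.052)<.033);q=P[m];f=np.linalg.lstsq(np.c_[q[:,:2],np.ones(len(q))],q[:,2],rcond=None)[0];print(m.sum(),'tilt',f[:2],np.median(q[:,2]));st()
E
```

```text
t 36.97 tcp [ 0.4313 -0.0333  0.0551] heading -13.7 tilt 0.001 F [-0.3  0.9 -3.4] w 0.141 q1,q6 [0.38 0.95]
[-0.01996532  0.16511548  0.00683219]
26460 tilt [-0.00519501 -0.00147096] 0.10001687822111008
t 37.02 tcp [ 0.4313 -0.0333  0.0549] heading -13.7 tilt 0.000 F [ 0.1  0.7 -2.2] w 0.137 q1,q6 [0.38 0.95]
```

The jug is lifted 5 mm and level. Now I turn it, then slide it under the spout.

Request:
{"api": "send_rows", "payload": {
  "plan": [
    {"grip": -1,"travel": [0,0,0],"yaw": -0.06},
    {"grip": -1,"travel": [0,0,0],"yaw": -0.11},
    {"grip": -1,"travel": [0,0,0],"yaw": -0.12},
    {"grip": -1,"travel": [0,0,0],"yaw": -0.12},
    {"grip": -1,"travel": [0,0,0],"yaw": -0.12},
    {"grip": -1,"travel": [0,0,0],"yaw": -0.12},
    {"grip": -1,"travel": [0,0,0],"yaw": -0.12},
    {"grip": -1,"travel": [0,0,0],"yaw": -0.12},
    {"grip": -1,"travel": [0,0,0],"yaw": -0.09},
    {"grip": -1,"travel": [0,0,0],"yaw": -0.04},
    {"grip": -1,"travel": [0,0,0],"yaw": 0},
    {"grip": -1,"travel": [0,0,0],"yaw": 0}
  ]
}}

```text
t: 38.02
tool_pos: [0.4314, -0.0333, 0.0548]
orientation: [-2.907, -1.192, 0.001]
contact_force: [-0.0, -0.7, -2.5]
grip_width: 0.135
```

```bash
cat >> h.py <<'E'
def jug(save=None):
    w=cam('wrist',save);o=st();H=Ro.from_rotvec(o['orientation']).as_matrix();j=o['tool_pos']+H@[.085,0,0]
    P=wcloud(w);X,Y,Z=P[...,0],P[...,1],P[...,2];D=np.hypot(X-j[0],Y-j[1]);g=w['img'].min(-1)
    m=(Z>.08)&(Z<.11)&(D<.06)
    q=P[m&(D<.033)];f=np.linalg.lstsq(np.c_[q[:,:2],np.ones(len(q))],q[:,2],rcond=None)[0]
    cs=max(cv2.findContours((m&(g>130)).astype(np.uint8),0,2)[0],key=cv2.contourArea)[:,0]
    p=fray(w,cs[:,0],cs[:,1],.1);(cx,cy),rr=cv2.minEnclosingCircle((p[:,:2]*1000).astype(np.float32))
    print('jug geom',j.round(4),'white circle',round(cx,1),round(cy,1),round(rr,1),'tilt',f[:2].round(3),np.median(q[:,2]))
    m=(Z>.125)&(Z<.155)&(X>.55)&(X<.64)&(Y>.03)&(Y<.075);q=P[m]
    if len(q)>20: print('spout top',len(q),cv2.minAreaRect((q[:,:2]*1000).astype(np.float32)),q.min(0),q.max(0))
    M=H.T@(np.array([.592,.059,0])-j);print('to go by geom, tool axes',M.round(4)[:2]*1000)
E
python3 - <<'E'
from h import *
jug('w6.png')
E
```

```text
t 38.07 tcp [ 0.4314 -0.0333  0.0548] heading 44.6 tilt 0.000 F [-0.5 -0.5 -3.1] w 0.137 q1,q6 [0.38 1.97]
jug geom [0.4919 0.0264 0.0548] white circle 492.2 25.1 33.6 tilt [-0.003 -0.002] 0.09972178541851903
to go by geom, tool axes [94.1 47.1]
```

View pics/w6.png

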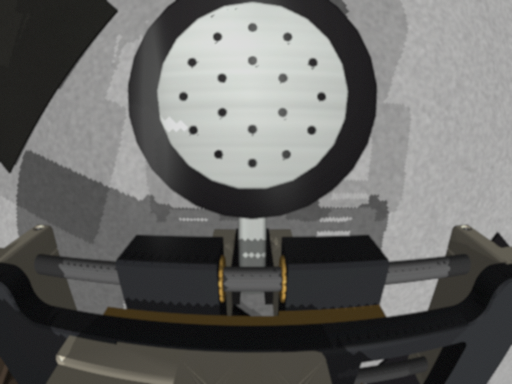

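The view shows the jug's white top centred at (252,95), level and firmly held. Before moving under the spout I'll check whether the wrist camera has a housing that could hit the station.

```bash
python3 - <<'E'
from h import *
w=load('wrist');o=-w['R'].T@w['t'];print('cam at',o.round(3),'axis',w['R'][2].round(2))
for n in('scene','side'):
    c=cam(n);P=cloud(c);
    for rr in(.02,.035,.05):print(n,rr,(np.linalg.norm(P-o,axis=-1)<rr).sum())
    p=c['R']@o+c['t'];u,v=c['fx']*p[0]/p[2]+c['cx'],c['fy']*p[1]/p[2]+c['cy'];print('cam pixel',u,v,'z',p[2],'depth there',c['depth'][int(v),int(u)])
    # highest points of robot above jug region
    X,Y,Z=P[...,0],P[...,1],P[...,2]
    m=(np.hypot(X-.492,Y-.026)<.045)&(Z>.105);print('above jug',m.sum(),P[m].min(0) if m.any() else '')
    m=(np.hypot(X-.592,Y-.059)<.03)&(Z>.1);q=P[m];print('spout',m.sum(),q.min(0),q.max(0),np.median(q,0))
E
```

```text
cam at [0.491 0.023 0.203] axis [-0.21 -0.21 -0.95]
scene 0.02 0
scene 0.035 0
scene 0.05 47
cam pixel 270.09009870054933 165.58693485564726 z 1.6435918901366442 depth there 1.7319483
above jug 680 [ 0.44760029 -0.01770454  0.10512613]
spout 39 [0.58218555 0.05291304 0.1220186 ] [0.60320214 0.08887359 0.15548284] [0.59439539 0.06653902 0.1462258 ]
side 0.02 0
side 0.035 0
side 0.05 0
cam pixel 234.23932779025233 182.49877333578473 z 1.1121176238425927 depth there 0.95501524
above jug 2 [ 0.47478977 -0.01492905  0.48119599]
spout 68 [0.58182671 0.04681164 0.11937376] [0.60681323 0.08262441 0.15725011] [0.58979406 0.05676104 0.14369797]
```

There is no housing there: both views see past the camera point. I'll slide the jug under the spout, about (94, 46) mm in tool axes.

Request:
{"api": "send_rows", "payload": {
  "plan": [
    {"grip": -1,"travel": [9,5,0],"yaw": 0},
    {"grip": -1,"travel": [16,8,0],"yaw": 0},
    {"grip": -1,"travel": [18,9,0],"yaw": 0},
    {"grip": -1,"travel": [18,9,0],"yaw": 0},
    {"grip": -1,"travel": [16,8,0],"yaw": 0},
    {"grip": -1,"travel": [12,5,0],"yaw": 0},
    {"grip": -1,"travel": [5,2,0],"yaw": 0},
    {"grip": -1,"travel": [0,0,0],"yaw": 0},
    {"grip": -1,"travel": [0,0,0],"yaw": 0}
  ]
}}

```text
t: 38.92
tool_pos: [0.5301, 0.0, 0.0544]
orientation: [-2.906, -1.194, 0.002]
contact_force: [-0.3, -0.6, -2.6]
grip_width: 0.133
```

```bash
python3 - <<'E'
from h import *
jug('w7.png')
E
```

```text
t 38.97 tcp [ 5.298e-01 -1.000e-04  5.460e-02] heading 44.7 tilt 0.001 F [-0.7 -0.4 -2.8] w 0.136 q1,q6 [0.37 1.98]
jug geom [0.5902 0.0596 0.0545] white circle 590.9 58.5 33.5 tilt [-0.003 -0.002] 0.09934912218087488
spout top 5373 ((575.4410400390625, 56.96758270263672), (67.57666015625, 29.53388214111328), 22.95220947265625) [0.55000436 0.03019353 0.12507044] [0.60537881 0.07497222 0.15088093]
to go by geom, tool axes [0.9 1.7]
```

View pics/w7.png

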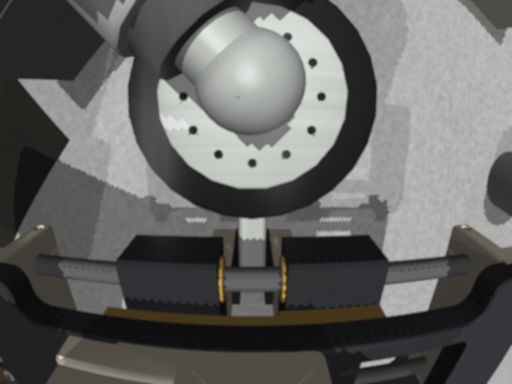

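```bash
python3 - <<'E'
from h import *
w=load('wrist');P=wcloud(w);X,Y,Z=P[...,0],P[...,1],P[...,2]
for z in(.135,.139,.143):print(fray(w,np.array([252,253]),np.array([81,82]),z)[0])
m=(Z>.125)&(Z<.16)&(np.hypot(X-.592,Y-.059)<.02)
q=P[m];# sphere fit
A=np.c_[2*q,np.ones(len(q))];s=np.linalg.lstsq(A,(q**2).sum(1),rcond=None)[0];print('sphere',s[:3],np.sqrt(s[3]+s[:3]@s[:3]),m.sum())
E
```

```text
[0.59260922 0.05997181 0.135     ]
[0.59241645 0.05977249 0.139     ]
[0.59222368 0.05957317 0.143     ]
sphere [0.59199037 0.06239117 0.13743461] 0.01422249940373128 5096
```

The elbow's ball is at (252,82), nearly over the middle of the plate. The spout axis is at (0.592, 0.060) and the jug at (0.5905, 0.059). I'll nudge it, lower it and release.

Request:
{"api": "send_rows", "payload": {
  "plan": [
    {"grip": -1,"travel": [1.5,0.5,2],"yaw": 0},
    {"grip": -1,"travel": [0,0,2],"yaw": 0},
    {"grip": -1,"travel": [0,0,1.5],"yaw": 0},
    {"grip": -1,"travel": [0,0,0],"yaw": 0},
    {"grip": -1,"travel": [0,0,0],"yaw": 0},
    {"grip": 0.2,"travel": [0,0,0],"yaw": 0},
    {"grip": 0.2,"travel": [0,0,0],"yaw": 0},
    {"grip": 0.2,"travel": [0,0,0],"yaw": 0},
    {"grip": 0.2,"travel": [0,0,0],"yaw": 0},
    {"grip": 0.2,"travel": [0,0,0],"yaw": 0},
    {"grip": 0.2,"travel": [0,0,0],"yaw": 0},
    {"grip": 0.2,"travel": [0,0,0],"yaw": 0}
  ]
}}

```text
t: 39.97
tool_pos: [0.5322, 0.0009, 0.0494]
orientation: [-2.906, -1.195, 0.0]
contact_force: [0.5, -0.1, -0.6]
grip_width: 0.576
```

```bash
python3 - <<'E'
from h import *
jug()
E
```

```text
t 40.02 tcp [0.5321 0.001  0.0494] heading 44.7 tilt 0.000 F [-0.2 -0.6 -0.4] w 0.588 q1,q6 [0.37 1.98]
jug geom [0.5926 0.0607 0.0494] white circle 592.4 59.2 32.2 tilt [-0.001  0.   ] 0.0952998383361481
spout top 1394 ((591.4847412109375, 61.4133186340332), (24.893695831298828, 25.703256607055664), 86.15567779541016) [0.5794966  0.04882772 0.13276148] [0.60512927 0.0746938  0.14747213]
to go by geom, tool axes [-1.6  0.8]
```

The jug is set down at about (0.5925, 0.059-0.060). Next I rise, turn the tool to the lever's heading and go above its sleeve, at about (0.652, 0.0965).

Request:
{"api": "send_rows", "payload": {
  "plan": [
    {"grip": 0.2,"travel": [0,0,-15],"yaw": 0},
    {"grip": 0.2,"travel": [0,0,-35],"yaw": 0},
    {"grip": 0.2,"travel": [0,0,-40],"yaw": 0},
    {"grip": 0.2,"travel": [0,0,-40],"yaw": 0},
    {"grip": 0.2,"travel": [0,0,-40],"yaw": 0},
    {"grip": 0.2,"travel": [0,0,-40],"yaw": 0},
    {"grip": 0.2,"travel": [0,0,-20],"yaw": 0.118},
    {"grip": 0.2,"travel": [0,0,0],"yaw": 0.118},
    {"grip": 0.2,"travel": [0,0,0],"yaw": 0.118},
    {"grip": 0.2,"travel": [0,0,0],"yaw": 0.118},
    {"grip": 0.2,"travel": [0,0,0],"yaw": 0.118},
    {"grip": 0.2,"travel": [0,0,0],"yaw": 0.118},
    {"grip": 0.2,"travel": [0,0,0],"yaw": 0.119},
    {"grip": 0.2,"travel": [28,-25,0],"yaw": 0},
    {"grip": 0.2,"travel": [29,-25,0],"yaw": 0},
    {"grip": 0.2,"travel": [29,-25,0],"yaw": 0},
    {"grip": 0.2,"travel": [29,-25,0],"yaw": 0},
    {"grip": 0.2,"travel": [0,0,0],"yaw": 0},
    {"grip": 0.2,"travel": [0,0,0],"yaw": 0},
    {"grip": 0.2,"travel": [0,0,0],"yaw": 0}
  ]
}}

```text
t: 41.68
tool_pos: [0.6514, 0.0955, 0.2786]
orientation: [3.14, -0.073, -0.002]
contact_force: [0.5, -0.3, 0.1]
grip_width: 0.599
```

```bash
python3 - <<'E'
from h import *
w=cam('wrist','w8.png');o=st();P=wcloud(w);X,Y,Z=P[...,0],P[...,1],P[...,2];g=w['img'].mean(-1)
m=(Z>.19)&(Z<.215)&(g<70)&(np.hypot(X-.65,Y-.0965)<.05);q=P[m];rc=cv2.minAreaRect((q[:,:2]*1000).astype(np.float32));print('sleeve',m.sum(),rc,q[:,2].max())
H=Ro.from_rotvec(o['orientation']).as_matrix();print('to go',H.T@(np.r_[np.array(rc[0])/1e3,.195]-o['tool_pos'])*1e3)
m=(Z>.085)&(Z<.105)&(np.hypot(X-.592,Y-.06)<.06);q=P[m];print('jug',m.sum(),cv2.minEnclosingCircle((q[:,:2]*1000).astype(np.float32)),np.median(q[:,2]))
E
```

```text
t 41.73 tcp [0.6512 0.0951 0.2792] heading -2.7 tilt 0.001 F [-0.1 -0.8  1. ] w 0.598 q1,q6 [0.44 1.08]
sleeve 837 ((652.5617065429688, 95.5582275390625), (11.776602745056152, 47.58899688720703), 86.59281921386719) 0.21069406405242785
to go [ 1.3671221  -0.58048561 84.21140492]
jug 2556 ((592.7986450195312, 59.14665603637695), 47.53456115722656) 0.09454968609449255
```

View pics/w8.png

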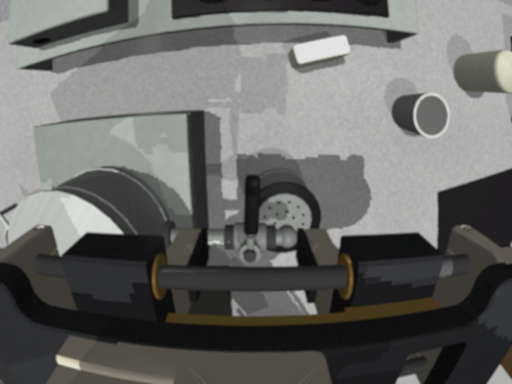

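The view shows the black lever sleeve at (252,205) across the pipe and the jug plate under the spout at (285,210). Both the sleeve and the jug measure where expected. I'll descend and grip the sleeve.

Request:
{"api": "send_rows", "payload": {
  "plan": [
    {"grip": 0.2,"travel": [1,0,30],"yaw": 0},
    {"grip": 0.2,"travel": [0,0,30],"yaw": 0},
    {"grip": 0.2,"travel": [0,0,16],"yaw": 0},
    {"grip": 0.2,"travel": [0,0,8],"yaw": 0},
    {"grip": 0.2,"travel": [0,0,0],"yaw": 0},
    {"grip": 0.2,"travel": [0,0,0],"yaw": 0},
    {"grip": -1,"travel": [0,0,0],"yaw": 0},
    {"grip": -1,"travel": [0,0,0],"yaw": 0},
    {"grip": -1,"travel": [0,0,0],"yaw": 0},
    {"grip": -1,"travel": [0,0,0],"yaw": 0},
    {"grip": -1,"travel": [0,0,0],"yaw": 0},
    {"grip": -1,"travel": [0,0,0],"yaw": 0},
    {"grip": -1,"travel": [0,0,0],"yaw": 0},
    {"grip": -1,"travel": [0,0,0],"yaw": 0},
    {"grip": -1,"travel": [0,0,0],"yaw": 0}
  ]
}}

```text
t: 42.98
tool_pos: [0.6528, 0.0959, 0.1955]
orientation: [-3.14, 0.074, -0.0]
contact_force: [-0.5, 3.6, 1.1]
grip_width: 0.135
```

Request:
{"api": "send_rows", "payload": {
  "plan": [
    {"grip": -1,"travel": [-0.2,5.1,0],"yaw": 0.087},
    {"grip": -1,"travel": [-0.2,5.1,0],"yaw": 0.087},
    {"grip": -1,"travel": [-0.2,5.1,0],"yaw": 0.087},
    {"grip": -1,"travel": [-0.2,5.1,0],"yaw": 0.087},
    {"grip": -1,"travel": [-0.2,5.1,0],"yaw": 0.087},
    {"grip": -1,"travel": [-0.2,5.1,0],"yaw": 0.087},
    {"grip": -1,"travel": [-0.2,5.1,0],"yaw": 0.087},
    {"grip": -1,"travel": [-0.2,5.1,0],"yaw": 0.087},
    {"grip": -1,"travel": [-0.2,5.1,0],"yaw": 0.087},
    {"grip": -1,"travel": [0,0,0],"yaw": 0},
    {"grip": -1,"travel": [0,0,0],"yaw": 0},
    {"grip": -1,"travel": [0,0,0],"yaw": 0}
  ]
}}

```text
t: 43.98
tool_pos: [0.6328, 0.0554, 0.1954]
orientation: [-2.875, 1.266, 0.003]
contact_force: [-5.2, 4.8, 3.9]
grip_width: 0.135
```

Request:
{"api": "send_rows", "payload": {
  "plan": [
    {"grip": 0.1,"travel": [0,0,0],"yaw": 0},
    {"grip": 0.1,"travel": [0,0,0],"yaw": 0},
    {"grip": 0.1,"travel": [0,0,0],"yaw": 0},
    {"grip": 0.1,"travel": [0,0,0],"yaw": 0},
    {"grip": 0.1,"travel": [0,0,0],"yaw": 0},
    {"grip": 0.1,"travel": [0,0,0],"yaw": 0},
    {"grip": 0.1,"travel": [0,0,-15],"yaw": 0},
    {"grip": 0.1,"travel": [0,0,-30],"yaw": 0},
    {"grip": 0.1,"travel": [0,0,-30],"yaw": 0},
    {"grip": 0.1,"travel": [0,0,-25],"yaw": 0},
    {"grip": 0.1,"travel": [0,0,0],"yaw": 0},
    {"grip": 0.1,"travel": [0,0,0],"yaw": 0},
    {"grip": 0.1,"travel": [0,0,0],"yaw": 0}
  ]
}}

```text
t: 45.07
tool_pos: [0.6335, 0.0547, 0.295]
orientation: [-2.875, 1.267, 0.001]
contact_force: [-0.5, 0.3, 0.1]
grip_width: 0.547
```

```bash
cat > chk.py <<'E'
from h import *
w=cam('wrist','w9.png');o=st();P=wcloud(w);X,Y,Z=P[...,0],P[...,1],P[...,2];g=w['img'].mean(-1)
m=(Z>.19)&(Z<.215)&(g<70)&(np.hypot(X-.594,Y-.099)<.1);q=P[m];rc=cv2.minAreaRect((q[:,:2]*1000).astype(np.float32));print('sleeve',m.sum(),rc)
m=(Z>.085)&(Z<.105)&(np.hypot(X-.592,Y-.06)<.06);q=P[m];print('jug',m.sum(),cv2.minEnclosingCircle((q[:,:2]*1000).astype(np.float32)),np.median(q[:,2]))
for n in('scene','side'):
    c=cam(n);P=cloud(c);X,Y,Z=P[...,0],P[...,1],P[...,2]
    m=(abs(Z-.231)<.008)&(np.hypot(X-.602,Y-.264)<.1);q=P[m];f=np.linalg.lstsq(np.c_[q[:,:2],np.ones(len(q))],q[:,2],rcond=None)[0]
    print(n,'lid',m.sum(),cv2.minEnclosingCircle((q[:,:2]*1000).astype(np.float32)),'tilt',f[:2].round(3))
    m=(Z>.085)&(Z<.102)&(np.hypot(X-.592,Y-.06)<.06);q=P[m]
    if m.any(): print('jug',m.sum(),(q.min(0)+q.max(0))/2)
E
python3 chk.py
```

```text
t 45.12 tcp [0.6333 0.0547 0.2944] heading -47.6 tilt 0.002 F [ 0.5 -0.4 -1.5] w 0.550 q1,q6 [0.39 0.35]
sleeve 778 ((611.0111694335938, 113.73677062988281), (25.040355682373047, 168.22764587402344), 20.80329132080078)
jug 2860 ((592.4716796875, 58.9891357421875), 46.65956115722656) 0.09423549218457805
scene lid 1405 ((602.8196411132812, 264.2939453125), 82.53457641601562) tilt [0.003 0.001]
jug 277 [0.59293376 0.06216303 0.09336876]
side lid 723 ((602.2401733398438, 262.7058410644531), 81.96106719970703) tilt [0.001 0.001]
jug 369 [0.59210848 0.05720646 0.09120562]
```

```bash
python3 - <<'E'
from h import *
w=load('wrist');P=wcloud(w);X,Y,Z=P[...,0],P[...,1],P[...,2];g=w['img'].mean(-1)
m=(Z>.19)&(Z<.215)&(g<70)&(np.hypot(X-.632,Y-.056)<.04);q=P[m];rc=cv2.minAreaRect((q[:,:2]*1000).astype(np.float32));print('sleeve',m.sum(),rc)
d=np.array(rc[0])/1e3-[.5937,.0992];print('lever heading',np.degrees(np.arctan2(d[1],d[0])),np.hypot(*d))
a=w['img'][60:384,120:420];b=load('side')['img'][100:280,140:320]
cv2.imwrite('pics/f.png',np.hstack([cv2.resize(a,(400,432)),cv2.resize(b,(400,400),interpolation=2)[:,:] if 0 else cv2.copyMakeBorder(cv2.resize(b,(390,390)),0,42,0,0,0)]))
E
```

```text
sleeve 719 ((633.2758178710938, 56.415855407714844), (11.116721153259277, 46.94007110595703), 42.594398498535156)
lever heading -47.23082522401193 0.05828145836078184
```

View pics/f.png

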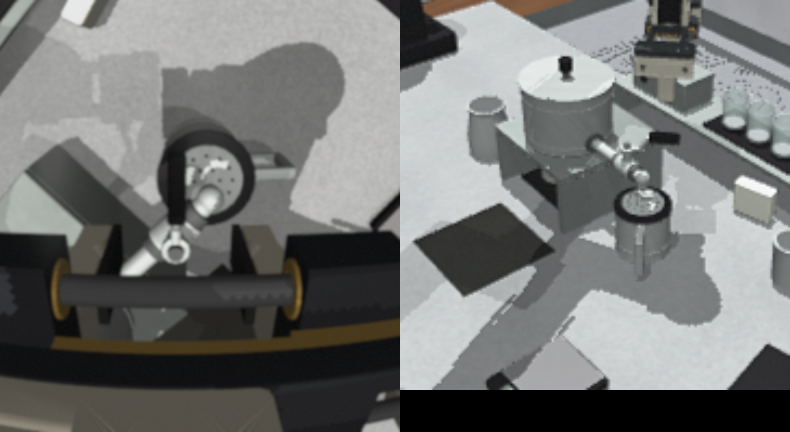

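The left half shows the lever at 45° to the pipe over the jug's plate; the right half shows the lid seated flat and the jug standing under the spout. The robot is clear, so I hand in.

```bash
python3 -c "
from h import *
print(r.close_job());st()"
```

```text
the job is handed in; nothing more can be done
None
the job is handed in; nothing more can be done
```

I handed the job in at about 45 s of robot time with every step done. No verdict was reported. In order, I set the lid on the mat, put all three ice cubes in the tank, reseated the lid, stood the jug under the spout and turned the lever.

**Last checks:**
- **Ice:** three cubes are in the tank, two on the floor and one on top reaching 0.179 m. The tray was empty. This was seen before the lid went back on.
- **Lid:** seated level (under 0.004 rad tilt), within about 3 mm of the tank's centre.
- **Jug:** upright, with its top at about (0.592, 0.059) against the spout axis at (0.592, 0.060).
- **Valve:** about 44.5° (0.78 rad), read from the lever sleeve at a heading of -47.2° against the station's yaw of -2.7°.
- **Robot:** clear of everything and at rest.
- **Bystanders:** looked in place in the pictures; I did not measure them again.

**What failed or disagreed:**
- The first grasp of the lid's knob missed because I lifted before the slow fingers had closed. I repeated it with a longer wait.
- The scene and side cameras disagreed by about 5 mm in y, so I relied on the wrist camera's close measurements.
- My first reading of the lever's final angle picked up other dark parts. I redid it on a tighter area.

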